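Hook a stuck battery pack out of its charging bay and onto the test contacts

ROBOT

A 6-joint arm with a two-finger parallel gripper is mounted at the origin on the work surface. World frame = base frame: x ahead of the robot, y to its left, z up, the work surface at z = 0. Lengths are in m, angles in rad, forces in N, time in s.
With the tool pointing down it reaches from about 0.375 to 0.975 m from the base axis. Payload 3.8 kg.
Tool frame: the origin (TCP) lies where the fingers leave the gripper's body, on its centre line; the fingertips stand 73 mm ahead of it and the grasp point (between the pads) lies 54 mm ahead of it (nose_length is the distance from the TCP to the fingertips, in m); z points along the fingers, y is the line along which they close (so a half turn about z gives the same grasp; the last joint's range is limited). The gripper opens to 85 mm and grips with 20 to 120 N. Pads are 22 mm wide; open, the fingers measure 114 mm over their backs; the gripper's body (76 mm by 85 mm) begins 54 mm behind the grasp point. The pads swing forward as they close: fully open they stand 13 mm farther back than shut.
Start: joints at [1.271, 0.264, 1.604, -0, 1.274, -0.037], TCP at [0.175, 0.652, 0.304] pointing down, gripper open.
Joint ranges: [-2.63, 2.63], [-0.94, 2.18], [0.31, 2.57], [-1.31, 4.45], [0, 2.66], [-2.55, 2.55]. Speed limits (rad/s): [2.57, 2.57, 3.14, 3.14, 3.14, 3.14].

INTERFACE

Orientations are given as a rotation vector (axis times angle).
In Python, from workcell import read_state, read_camera, calibration, finish_job, look_for, cut_out, tip_of, nose_length gives the robot as it stands.
- The arm moves only by the tool step_arm, never from a script. Its argument "targets" is a list of rows, each a list of 3 entries, a list of its own where there are three numbers: the turn, a rotation vector about the tool's x, y, z in rad, then the shift along the tool's x, y, z in mm, then the finger opening in mm, from 0 to 85.4. In form: [[[ax, ay, az], [x, y, z], grip], ...]. A call has 1 to 5 rows; each row shifts and turns the commanded pose from where the row before left it, along the tool's axes as they then stand; what a row does not reach is not made up. A row lasts 1/12 s, in which the tool goes at most 41.7 mm and 7.16 degrees, less where a joint would pass 70% of its speed; a pose out of reach is approached as far as the arm can. A call with a gripper value outside its range is refused whole. The fingers move at their own pace and stop on an object; "grip_force" is the grip in N (left out, the last holds). Time passes only in rows, so rows that do not move let the fingers close. It gives the time, the measured TCP pose, the force, the opening and the grip force at its end, in the units of the state.
- read_state(): the state, without advancing time (a new reading comes with each control period).
- read_camera(name): name is "side" or "top"; returns the picture (420x560x3 uint8, red, green, blue); there is no depth.
- calibration(name): a dict with "camera_matrix" (3x3 intrinsics, pixels), "dist_coeffs" ([k1, k2, p1, p2, k3] as OpenCV has them; the pictures are not rectified), "R" (3x3) and "t" (3): a world point X has camera coordinates R X + t. Camera axes: x right, y down, z forward; pixel columns grow to the right and rows downward; lengths in m; the calibration is good to about 2 mm. A picture is of the moment at which its call begins. calibration takes no time and is no camera call.
- finish_job(): hands the job in; it is judged then, once.
Trained networks look in the newest picture that a camera, given by its name, has taken for a name from the list of things; names that differ only in an ending like _2 or _b are one class to them, and where a whole thing is asked for, a point or a joint stands for the part that bears it (a point fixed in the world has none). Each returns a list of dicts, best first, with "score" (0 to 1); they miss things now and then, are a little off and sometimes report something else, mostly with a low value. They report only what shows in the picture. A call takes as long as a camera call. They do not tell look-alikes from the thing itself.
- look_for(camera, query): "extent" ([left, top, right, bottom] in pixels, round what is visible of it).
- cut_out(camera, query): "region" (420x560 bool, what is visible of it) and "extent" ([left, top, right, bottom] in pixels, round what is visible of it).
- tip_of(camera, query): "at" ([row, column] in pixels: a listed point, or the origin of a listed thing).
The state is a dict: "time": time; "q": joint angles; "joint_vel": joint speeds; "joint_torque": joint torques, N m; "tool_pos": TCP position; "tcp_rot": TCP orientation; "wrist_force": force on the tool from outside, world axes, zero at the start; "torque": the same for the moment, N m; "width": opening from 0.0 (shut) to 1.0 (fully open); "grip_force": force on a finger pad.
Only numpy, scipy, OpenCV 4.12 (cv2) and the standard library are available. Lean on these libraries where they do the work, as an engineer would, in place of code of your own. Each camera call takes 0.05 s, during which the arm holds its last target. There are 200 camera calls.

TASK

The yellow battery pack is stuck in the covered bay of the charging dock: take the orange hooked pick from its rack, reach in under the clear cover, hook the pocket in the pack's top and drag the pack out along the tray until it pushes the sprung brass contacts back a little (1.5 to 4 mm), holding that for a second without jerking or crushing the contacts. Then unhook, leave the pack lying in the tray, and hang the pick back in its rack. Do not touch the pack with the gripper, do not strike or force the dock with the pick, and leave everything else where it is.

Things in the scene. Friction and masses are not known exactly. Their poses are not given: they have to be found in the camera images.
- dock: Charging dock, fixed; place and yaw differ each time. Origin on the table under the middle of the bay mouth; +x points into the bay, -x out along the tray. The block with the bay is 100 mm long (x 0 to 100), 66 mm wide, 48 mm high: black sides, clear 4 mm cover. The open tray runs from x 0 to -155 mm, with blue guides 27 mm apart, 10 mm high over its floor.
- mouth (a point): Middle of the bay mouth at floor level, 4 mm over the table; same axes as the dock. Bay: straight tunnel x 0 to 85 mm, y -13.5 to 13.5 mm, 40 mm high inside. A steel leaf in the +y wall (x 24 to 54 mm) squeezes the pack against the -y wall with about 3.5 N, so dragging it there takes a few N, differing each time; once its rear is past the leaf it slides freely on the tray floor.
- contacts (a joint): Sprung brass plate standing in the tray before a red block, both 15 mm high over the table. Value (m) 0 at rest, grows as it is pushed to the dock's -x: 1.5 N starts it, then 1.5 N more per mm; hard stop at 7 mm. Its resting face is somewhere 70 to 100 mm outside the mouth: the red block is clamped elsewhere each time and is not measured; see it or feel for it.
- pack: Yellow battery pack, loose, 60 (x) x 24 x 16 mm high, 60 to 120 g, origin under its middle. It lies flat on the bay floor, x along the dock's x, brass-faced front (-x) towards the mouth, 0 to 21 mm inside it.
- pack_eye (a point): Middle of the opening of the pull pocket in the pack's top, level with the top (20 mm over the table), same axes as the pack. The pocket is 14 mm long, 14 mm wide, 10 mm deep; the pack's front face is 15 mm to -x of this point, its rear 45 mm to +x.
- pick: Hooked pick, loose, 120 g, hanging upright in the rack. Origin on the shank axis, level with the tip. From below: foot, a level 6 x 6 mm bar pointing to +x, 10 to 16 mm above the origin; 6 mm square shank up to 62 mm; black 44 x 44 mm guard 62 to 66 mm; orange handle 66 to 124 mm.
- pick_grip (a point): Middle of the pick's orange square handle (22 x 22 mm, 58 mm tall, flats along x and y), 95 mm above the pick's origin. +x is the way the foot points.
- pick_tip (a point): Tip of the pick: middle of the lower end of the down-turned tooth, 95 mm below and 52.5 mm to +x of pick_grip, same axes. The tooth is 5 mm long (x), 6 mm wide and hangs 10 mm below the foot; the foot's top is 16 mm above the tip.
- rack_top (a point): Tool rack, fixed; place and yaw differ each time. The point where the shank axis of the hung pick belongs, level with the tops of the two rails, 80 mm over the table. The trough between the rails is 24 mm wide in y, x -20 to 68 mm, floor 6 mm over the table. The guard's underside rests on the rails, the foot points to +x in the trough. The pick lifts straight up, 80 mm to be clear.
- spare: Bystander: green spare pack lying loose on the table, same shape; origin under its middle.
- phone_dark: Bystander: black phone, 150 x 72 x 9 mm, origin under its middle.
- phone_silver: Bystander: silver phone, 150 x 72 x 9 mm, origin under its middle.
- driver: Bystander: yellow-handled screwdriver, 160 mm, lying in the clear plastic tool case (100 x 240 x 30 mm); origin under its middle.
- mug: Bystander: blue mug, 80 mm across, 90 mm tall, origin under its middle.
- dish: Bystander: steel screw dish, 90 mm across, 25 mm tall, origin under its middle.
Mind the look-alikes: they are no part of the job. Leave any green look-alike of the pick alone.

How it is judged:
By the outcome, as a careful person would: the job done as asked, in the order asked, and still so for the second after the job is handed in, with the robot touching nothing.
It also fails if it takes over 64 s, if anything falls off the work surface, if the arm or the gripper's body presses on something with over 40 N, if the wrist force passes 120 N, or if a joint passes its speed limit or range.

## Working session

There is one attempt and no reset: what is moved stays moved. The work goes in short steps, Python scripts to look and compute and a tool call to move; the robot and the scene stay as the last step left them, time stands still between calls to the robot, and variables do not carry over. Pictures are saved under pics/ and viewed, at most 10 in all, crops included, and the job is handed in when it is done.

Besides the shell and the picture viewer there is one more tool, called after ">>>" as name(argument=value, ...), one argument or row to a line, values as JSON. step_arm: Moves the arm, as the interface text tells. Its arguments: {"type":"object","properties":{"targets":{"type":"array","items":{"type":"array"}},"grip_force":{"type":"number"}},"required":["targets"]}

```bash
mkdir -p pics; ls; python3 - <<'E'
from workcell import *
import cv2,numpy as np
s=read_state();print(s['time'],s['tool_pos'],s['tcp_rot'],s['width'],nose_length)
for c in("top","side"):
    im=read_camera(c);cv2.imwrite(f"pics/{c}0.png",cv2.resize(im[:,:,::-1],(800,600),interpolation=cv2.INTER_CUBIC))
    k=calibration(c);print(c,np.round(k['camera_matrix'],1).tolist(),k['dist_coeffs'],np.round(k['R'],3).tolist(),np.round(-np.array(k['R']).T@k['t'],3))
    for q in("mouth","pack_eye","pick_grip","pick_tip","rack_top","contacts","dock","pack"):
        print(q,[(np.round(d['at'],1).tolist(),round(d['score'],2)) for d in tip_of(c,q)[:3]])
E
```

```text
pics
0.0 [0.17518276 0.65126467 0.30252117] [-0.41158004 -3.11411033  0.00356257] 0.9998012172685676 0.0726
top [[384.1, 0.0, 272.9], [0.0, 384.1, 216.9], [0.0, 0.0, 1.0]] [-0.08265161  0.          0.          0.          0.        ] [[-0.067, -0.998, 0.001], [-0.97, 0.065, -0.234], [0.233, -0.016, -0.972]] [3.440e-01 1.000e-03 1.017e+00]
mouth [([236.8, 250.5], 0.76), ([175.0, 177.1], 0.6)]
pack_eye []
pick_grip [([221.2, 383.0], 0.79), ([224.4, 436.7], 0.7), ([152.0, 303.6], 0.24)]
pick_tip [([254.9, 415.3], 0.76), ([174.6, 400.8], 0.67), ([228.0, 354.9], 0.66)]
rack_top [([221.8, 381.5], 0.84)]Traceback (most recent call last):
  File "<stdin>", line 8, in <module>
ValueError: it knows: dish, dock, driver, mouth, mug, pack, pack_eye, phone_dark, phone_silver, pick, pick_grip, pick_tip, rack_top, spare
```

```bash
python3 - <<'E'
from workcell import *
import cv2,numpy as np
for c in("top","side"):
    im=read_camera(c);cv2.imwrite(f"pics/{c}0.png",cv2.resize(im[:,:,::-1],(800,600),interpolation=cv2.INTER_CUBIC));np.save(f"pics/{c}0.npy",im)
    k=calibration(c);print(c,np.round(k['camera_matrix'],1).tolist(),k['dist_coeffs'],np.round(k['R'],3).tolist(),np.round(-np.array(k['R']).T@k['t'],3))
    for q in("mouth","pack_eye","pick_grip","pick_tip","rack_top","dock","pack"):
        print(q,[(np.round(d['at'],1).tolist(),round(d['score'],2)) for d in tip_of(c,q)[:3]])
E
```

```text
top [[384.1, 0.0, 272.9], [0.0, 384.1, 216.9], [0.0, 0.0, 1.0]] [-0.08265161  0.          0.          0.          0.        ] [[-0.067, -0.998, 0.001], [-0.97, 0.065, -0.234], [0.233, -0.016, -0.972]] [3.440e-01 1.000e-03 1.017e+00]
mouth [([232.9, 253.2], 0.85)]
pack_eye [([236.1, 252.2], 0.34)]
pick_grip [([220.8, 385.6], 0.84), ([222.2, 434.3], 0.77)]
pick_tip [([226.8, 358.5], 0.82), ([250.8, 415.0], 0.76)]
rack_top [([220.0, 382.2], 0.94), ([177.1, 397.8], 0.22)]
dock [([232.8, 252.6], 0.62)]
pack [([231.1, 115.3], 0.4)]
side [[473.9, 0.0, 278.7], [0.0, 473.9, 208.9], [0.0, 0.0, 1.0]] [-0.08802093  0.          0.          0.          0.        ] [[0.995, -0.1, -0.015], [-0.083, -0.724, -0.685], [0.058, 0.682, -0.729]] [ 0.497 -0.781  0.949]
mouth [([228.9, 273.4], 0.94), ([375.4, 352.9], 0.55)]
pack_eye [([181.5, 206.9], 0.7), ([209.4, 263.1], 0.53)]
pick_grip [([315.2, 281.8], 0.96), ([417.1, 283.3], 0.72)]
pick_tip [([377.8, 248.7], 0.58), ([314.6, 282.6], 0.53), ([231.1, 272.0], 0.31)]
rack_top [([316.2, 283.6], 0.75), ([321.5, 282.8], 0.73)]
dock [([223.0, 268.8], 0.92)]
pack [([213.4, 262.5], 0.39), ([333.3, 282.2], 0.31)]
```

View pics/top0.png

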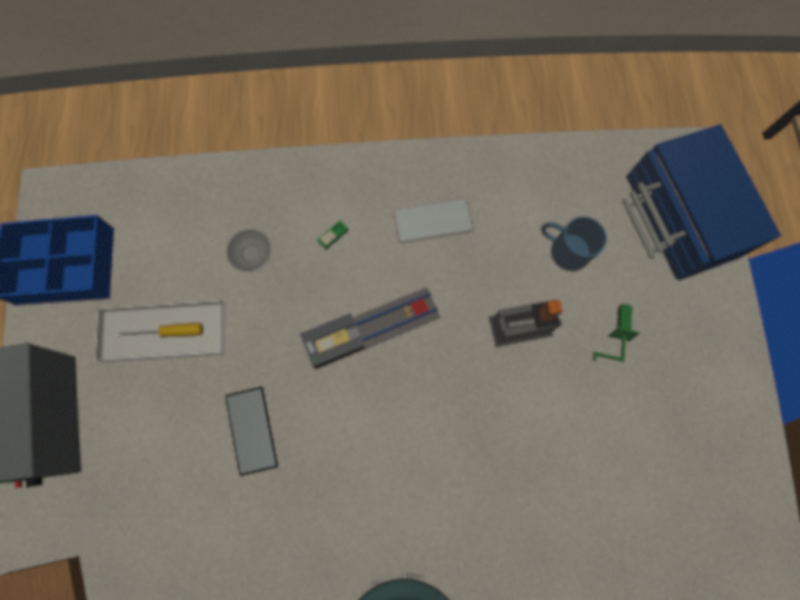

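View pics/side0.png

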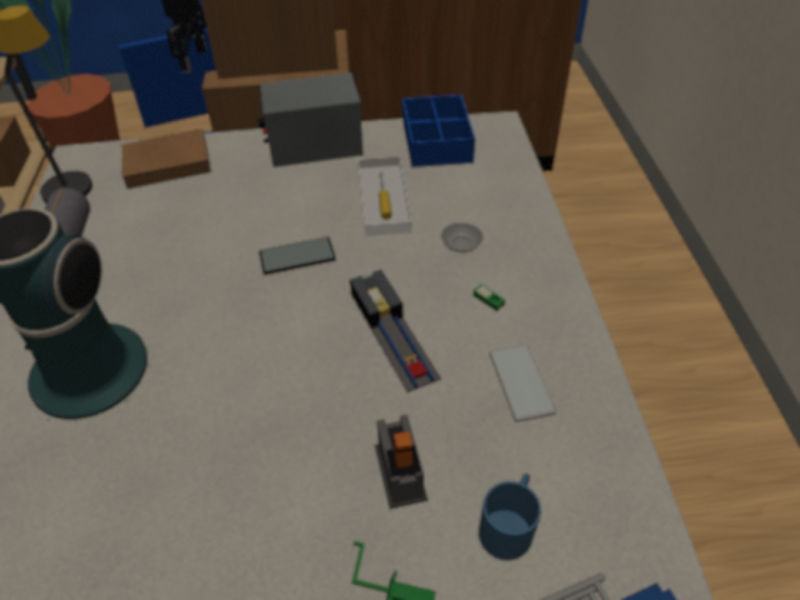

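```bash
python3 - <<'E'
import cv2,numpy as np
def crop(c,u,v,w,h,s,n):
    im=np.load(f"pics/{c}0.npy")[v:v+h,u:u+w,::-1]
    im=cv2.resize(im,None,fx=s,fy=s,interpolation=cv2.INTER_CUBIC)
    return cv2.convertScaleAbs(im,alpha=1.5)
a=crop("top",205,195,200,70,4,'a')   # 800x280
b=crop("side",240,185,75,90,4,'b')   #300x360->
c=crop("side",255,285,75,75,4,'c')
out=np.zeros((600,800,3),np.uint8);out[:280]=a
b=crop("side",240,187,100,80,4,'b')[:320];c=crop("side",250,282,100,80,4,'c')
out[280:600,:400]=b;out[280:600,400:]=c
cv2.imwrite("pics/crop1.png",out)
E
```

```text
(no output)
```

View pics/crop1.png

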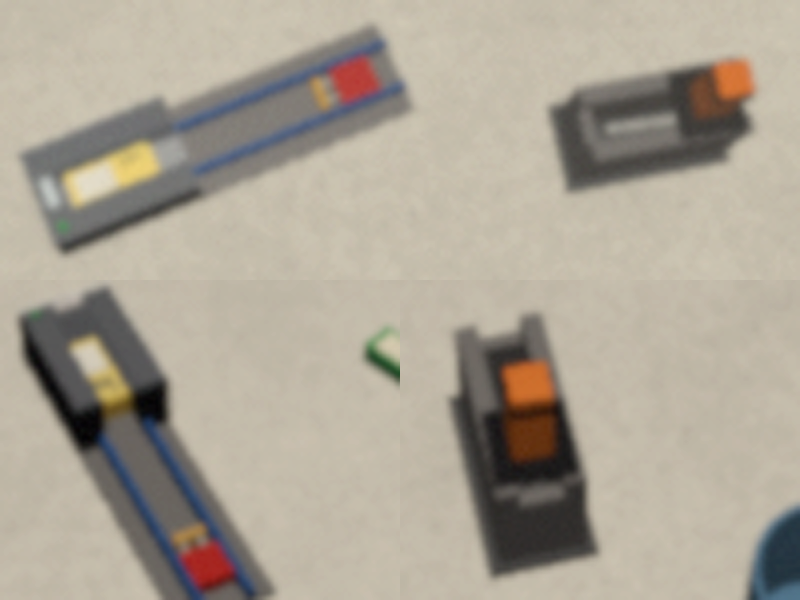

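```bash
cat > h.py <<'E'
import cv2,numpy as np
from workcell import *
from scipy.optimize import least_squares,minimize
K={c:calibration(c) for c in("top","side")}
def proj(c,P):
    k=K[c];return cv2.projectPoints(np.asarray(P,float).reshape(-1,1,3),cv2.Rodrigues(np.array(k['R']))[0],np.array(k['t'],float),np.array(k['camera_matrix']),np.array(k['dist_coeffs']))[0][:,0]
def wld(p,L):  # p=x,y(mm),yaw ; L local mm -> m
    L=np.atleast_2d(L).astype(float);c,s=np.cos(p[2]),np.sin(p[2])
    return np.c_[p[0]+c*L[:,0]-s*L[:,1],p[1]+s*L[:,0]+c*L[:,1],L[:,2]]/1000
def back(c,uv,z):  # pixel (u,v) on plane z (m)
    k=K[c];n=cv2.undistortPoints(np.array([[uv]],float),np.array(k['camera_matrix']),np.array(k['dist_coeffs']))[0,0]
    R=np.array(k['R']);C=-R.T@k['t'];d=R.T@np.r_[n,1];return C+d*(z-C[2])/d[2]
def fit(pts,p0):  # pts: list (cam,local,uv)
    f=lambda p:np.concatenate([proj(c,wld(p,L))[0]-uv for c,L,uv in pts])
    r=least_squares(f,p0,x_scale=[1,1,.01],loss='soft_l1');return r.x,f(r.x).reshape(-1,2)
def overlay(im,c,p,edges,col):
    s=4
    for a,b in edges:
        q=proj(c,wld(p,[a,b]));q=((q+.5)*s-.5);cv2.line(im,*[tuple(int(round(t)) for t in e) for e in q],col,1)
E
cat > f.py <<'E'
from h import *
o={'t':("top",205,195,0,0),'s':("side",240,187,0,280),'r':("side",250,282,400,280)}
def P(k,L,x,y):
    c,u,v,ox,oy=o[k];return c,L,np.array([(x-ox+.5)/4-.5+u,(y-oy+.5)/4-.5+v])
D=[P('t',(100,-33,48),22,153),P('t',(0,-33,48),165,97),P('t',(0,33,48),199,188),P('t',(100,33,48),60,240),
P('s',(100,-33,48),107,288),P('s',(100,33,48),22,315),P('s',(0,-33,48),166,381),P('s',(0,33,48),80,412)]
G=[P('t',(-11,-11,142),748,60),P('t',(11,-11,142),714,65),P('t',(11,11,142),720,100),P('t',(-11,11,142),755,95),
P('r',(11,11,142),501,365),P('r',(11,-11,142),548,360),P('r',(-11,-11,142),555,402),P('r',(-11,11,142),507,410)]
pd=pg=None
for n,S in(("dock",D),("pick",G)):
    for cams in(("top","side"),("top",),("side",)):
        p,r=fit([s for s in S if s[0] in cams],np.r_[back("top",S[0][2],.05)[:2]*1000,1.9 if n=="dock" else 1.75])
        print(n,cams,p.round(3),np.abs(r).max().round(2))
        if len(cams)==2: q=p
    if n=="dock":pd=q
    else:pg=q
np.save("pd.npy",pd);np.save("pg.npy",pg)
box=lambda x0,x1,y,z:[((x0,-y,z),(x1,-y,z)),((x1,-y,z),(x1,y,z)),((x1,y,z),(x0,y,z)),((x0,y,z),(x0,-y,z))]
ED=box(0,100,33,48)+box(-155,0,13.5,14)+[((-155,-33,0),(-155,33,0))]
EG=box(-11,11,11,142)+box(-22,22,22,84)+box(-20,68,12,80)
ims={}
for c in("top","side"):
    im=cv2.resize(np.load(f"pics/{c}0.npy")[:,:,::-1],None,fx=4,fy=4,interpolation=cv2.INTER_CUBIC)
    overlay(im,c,pd,ED,(0,255,0));overlay(im,c,pg,EG,(255,0,255));ims[c]=im
out=np.zeros((600,800,3),np.uint8)
for k,(c,u,v,ox,oy) in o.items():
    w,h=(800,280) if k=='t' else(400,320);out[oy:oy+h,ox:ox+w]=ims[c][v*4:v*4+h,u*4:u*4+w]
cv2.imwrite("pics/ov1.png",out)
E
python3 f.py
```

```text
dock ('top', 'side') [545.386  43.029   1.897] 1.73
dock ('top',) [545.228  44.626   1.89 ] 1.54
dock ('side',) [545.902  39.738   1.908] 1.32
pick ('top', 'side') [ 540.273 -287.859    1.614] 2.01
pick ('top',) [ 540.44  -285.584    1.633] 0.34
pick ('side',) [ 539.965 -290.311    1.602] 0.95
```

View pics/ov1.png

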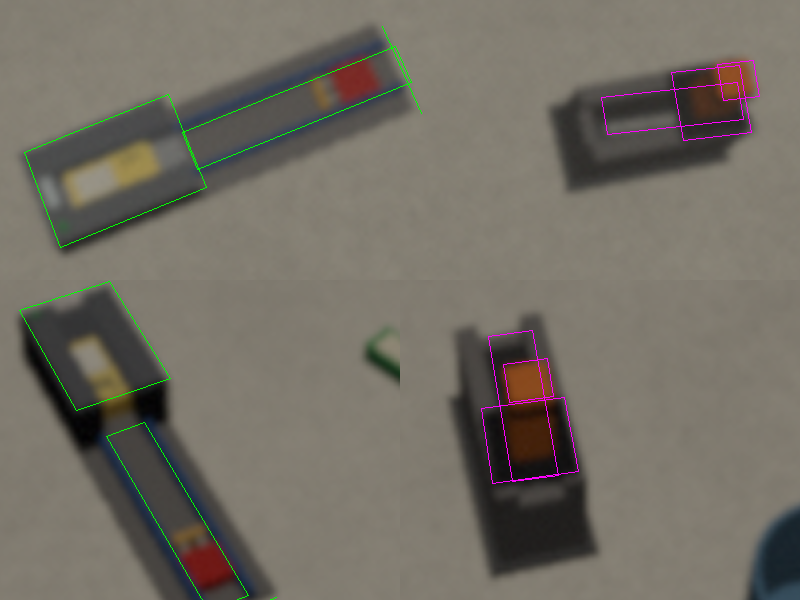

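```bash
cat >> h.py <<'E'
from scipy.spatial.transform import Rotation as Ro
def rel(x,y,z,yaw):  # target TCP mm, tool pointing down, tool y line at angle yaw-90deg (pick x axis = yaw -> tool x = yaw+pi..)
    s=read_state();R=Ro.from_rotvec(s['tcp_rot']);M=R.as_matrix()
    ty=np.array([np.sin(yaw),-np.cos(yaw),0]);tz=np.array([0,0,-1.]);T=np.c_[np.cross(ty,tz),ty,tz]
    d=np.array([x,y,z])-np.array(s['tool_pos'])*1000
    print('t',round(s['time'],2),'pos',(np.array(s['tool_pos'])*1000).round(1),'F',np.round(s['wrist_force'],1),'turn',(R.inv()*Ro.from_matrix(T)).as_rotvec().round(4),'shift(tool now)',(M.T@d).round(1),'shift(after turn)',(T.T@d).round(1))
E
python3 - <<'E'
from h import *
from f import P
# rack yaw from long edges (back-projected)
for k,z,a,b in(('t',0,(570,190),(730,158)),('t',.08,(578,88),(668,74)),('r',0,(490,577),(450,398)),('r',.08,(487,490),(458,330)),('r',.08,(580,475),(540,316))):
    A=P(k,0,*a);B=P(k,0,*b);p=back(A[0],A[2],z);q=back(B[0],B[2],z);print(k,p[:2].round(3),q[:2].round(3),(np.arctan2(*(q-p)[[1,0]])%np.pi).round(3))
for k,z,a,b in(('t',.014,(178,125),(385,44)),('t',.014,(195,170),(403,88)),('s',.014,(103,440),(185,590)),('s',.014,(150,420),(250,590))):
    A=P(k,0,*a);B=P(k,0,*b);p=back(A[0],A[2],z);q=back(B[0],B[2],z);print('dock',k,(np.arctan2(*(q-p)[[1,0]])%np.pi).round(3))
rel(540,-288,300,1.62)
E
```

```text
dock ('top', 'side') [545.386  43.029   1.897] 1.73
dock ('top',) [545.228  44.626   1.89 ] 1.54
dock ('side',) [545.902  39.738   1.908] 1.32
pick ('top', 'side') [ 540.273 -287.859    1.614] 2.01
pick ('top',) [ 540.44  -285.584    1.633] 0.34
pick ('side',) [ 539.965 -290.311    1.602] 0.95
t [ 0.504 -0.21 ] [ 0.518 -0.322] 1.698
t [ 0.556 -0.206] [ 0.561 -0.264] 1.66
r [ 0.515 -0.321] [ 0.502 -0.208] 1.684
r [ 0.516 -0.312] [ 0.509 -0.215] 1.642
r [ 0.564 -0.309] [ 0.554 -0.211] 1.671
dock t 1.887
dock t 1.886
dock s 1.876
dock s 1.884
t 1.1 pos [175.4 651.8 303.9] F [ 0.2  0.1 -0.1] turn [-0.      0.      1.2588] shift(tool now) [-596.3 -812.8    3.9] shift(after turn) [-956.6  318.     3.9]
```

>>> step_arm(
  targets=[
    [[0,0,0.11],[0,0,0],85],
    [[0,0,0.11],[0,0,0],85],
    [[0,0,0.11],[0,0,0],85],
    [[0,0,0.11],[0,0,0],85],
    [[0,0,0.11],[0,0,0],85],
  ],
)

```text
time: 1.52
tool_pos: [0.1754, 0.6518, 0.3039]
tcp_rot: [-1.25, -2.882, 0.0]
wrist_force: [0.8, -0.5, -0.2]
width: 0.997
grip_force: 0.0
```

>>> step_arm(
  targets=[
    [[0,0,0.11],[0,0,0],85],
    [[0,0,0.11],[0,0,0],85],
    [[0,0,0.11],[0,0,0],85],
    [[0,0,0.11],[0,0,0],85],
    [[0,0,0.11],[0,0,0],85],
  ],
)

```text
time: 1.93
tool_pos: [0.1754, 0.6518, 0.3039]
tcp_rot: [1.985, 2.435, -0.0]
wrist_force: [0.5, 1.1, -1.1]
width: 0.995
grip_force: 0.0
```

>>> step_arm(
  targets=[
    [[0,0,0.11],[0,0,0],85],
    [[0,0,0],[-15,5,0],85],
    [[0,0,0],[-30,10,0],85],
  ],
)

```text
time: 2.18
tool_pos: [0.1937, 0.6102, 0.3037]
tcp_rot: [-2.107, -2.329, -0.002]
wrist_force: [1.0, -0.1, 0.2]
width: 0.995
grip_force: 0.0
```

```bash
python3 -c "
from h import *
rel(540,-288,300,1.665)"
```

```text
t 2.18 pos [193.7 610.2 303.7] F [ 1.  -0.1  0.2] turn [-0.0002 -0.0018  0.0058] shift(tool now) [-928.3  254.8    1.9] shift(after turn) [-926.8  260.2    3.7]
```

>>> step_arm(
  targets=[
    [[0,0,0],[-38,10.7,0],85],
    [[0,0,0],[-38,10.7,0],85],
    [[0,0,0],[-38,10.7,0],85],
    [[0,0,0],[-38,10.7,0],85],
    [[0,0,0],[-38,10.7,0],85],
  ],
)

```text
time: 2.6
tool_pos: [0.2668, 0.423, 0.304]
tcp_rot: [2.109, 2.328, 0.001]
wrist_force: [1.0, -0.3, 0.0]
width: 0.995
grip_force: 0.0
```

>>> step_arm(
  targets=[
    [[0,0,0],[-38,10.7,0],85],
    [[0,0,0],[-38,10.7,0],85],
    [[0,0,0],[-38,10.7,0],85],
    [[0,0,0],[-38,10.7,0],85],
    [[0,0,0],[-38,10.7,0],85],
  ],
)

```text
time: 3.02
tool_pos: [0.3385, 0.2391, 0.3042]
tcp_rot: [2.109, 2.328, 0.002]
wrist_force: [0.9, -0.5, 0.7]
width: 0.995
grip_force: 0.0
```

>>> step_arm(
  targets=[
    [[0,0,0],[-38,10.7,0],85],
    [[0,0,0],[-38,10.7,0],85],
    [[0,0,0],[-38,10.7,0],85],
    [[0,0,0],[-38,10.7,0],85],
    [[0,0,0],[-38,10.7,0],85],
  ],
)

```text
time: 3.43
tool_pos: [0.4104, 0.055, 0.3044]
tcp_rot: [2.109, 2.327, 0.002]
wrist_force: [0.4, 1.2, -0.8]
width: 0.992
grip_force: 0.0
```

>>> step_arm(
  targets=[
    [[0,0,0],[-38,10.7,0],85],
    [[0,0,0],[-38,10.7,0],85],
    [[0,0,0],[-38,10.7,0],85],
    [[0,0,0],[-38,10.7,0],85],
    [[0,0,0],[-38,10.7,0],85],
  ],
)

```text
time: 3.85
tool_pos: [0.4823, -0.1291, 0.3042]
tcp_rot: [2.11, 2.326, 0.001]
wrist_force: [0.0, 0.0, 0.3]
width: 0.996
grip_force: 0.0
```

>>> step_arm(
  targets=[
    [[0,0,0],[-38,10.7,0],85],
    [[0,0,0],[-38,10.7,0],85],
    [[0,0,0],[-30,10,20],85],
    [[0,0,0],[-15,5,20],85],
    [[0,0,0],[0,0,0],85],
  ],
)

```text
time: 4.27
tool_pos: [0.5291, -0.2462, 0.2595]
tcp_rot: [-2.11, -2.32, 0.003]
wrist_force: [-1.6, 1.3, -1.2]
width: 0.996
grip_force: 0.0
```

```bash
cat > see.py <<'E'
from h import *
import sys
n=sys.argv[1];W=[]
for c in("top","side"):
    im=read_camera(c);np.save(f"pics/{c}{n}.npy",im)
rel(540,-288,260,1.665)
E
python3 see.py 1; python3 - <<'E'
from h import *
out=np.zeros((600,800,3),np.uint8)
t=np.load("pics/top1.npy")[170:270,320:450,::-1];s=np.load("pics/side1.npy")[215:365,230:330,::-1]
out[:400,:390]=cv2.resize(t,None,fx=4,fy=4,interpolation=2)[:400,:390];out[:600,400:800]=cv2.resize(s,None,fx=4,fy=4,interpolation=2)
cv2.imwrite("pics/c2.png",cv2.convertScaleAbs(out,alpha=1.6))
E
```

```text
t 4.37 pos [ 529.3 -243.7  262.7] F [ 0.2  0.6 -0.4] turn [-0.0027 -0.0022  0.0025] shift(tool now) [-45.1   6.4   2.6] shift(after turn) [-45.1   6.5   2.7]
```

View pics/c2.png

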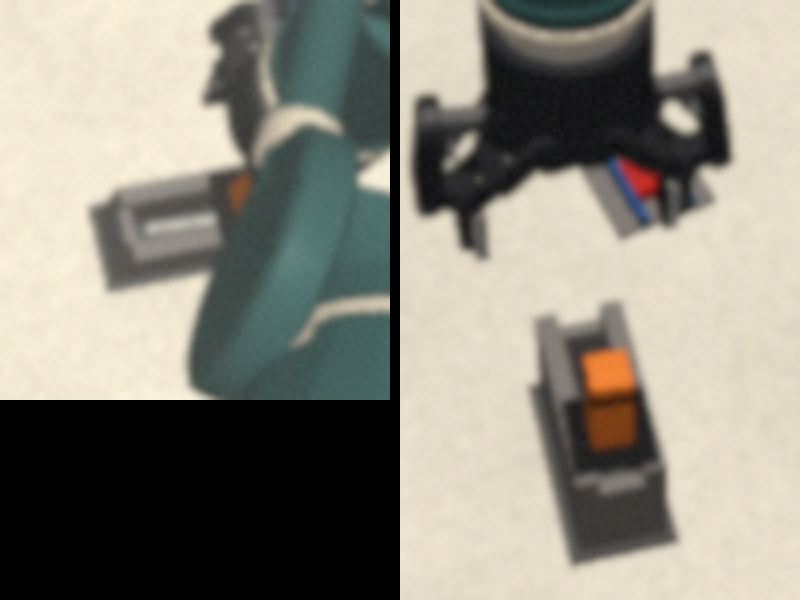

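```bash
python3 - <<'E'
from h import *
for z in(190,203):
    for dy in(-50,0,50):
        y=wld((529.3,-243.7,1.665),(0,dy,z));print(z,dy,((proj("side",y)[0]-[230,215]+.5)*4-.5+[400,0]).round())
E
```

```text
190 -50 [675. 222.]
190 0 [575. 240.]
190 50 [474. 257.]
203 -50 [676. 207.]
203 0 [574. 224.]
203 50 [472. 241.]
```

```bash
python3 - <<'E'
from h import *
for z in(190,203,215):
    y=wld((529.3,-243.7,1.665),[(11,-50,z),(11,-57,z),(-11,-50,z)]);print(z,((proj("top",y)-[320,170]+.5)*4-.5).round().tolist())
E
python3 - <<'E'
import cv2,numpy as np
t=np.load("pics/top1.npy")[168:218,360:420,::-1]
cv2.imwrite("pics/c3.png",cv2.convertScaleAbs(cv2.resize(t,None,fx=12,fy=12,interpolation=2),alpha=2.2))
E
```

```text
190 [[190.0, 102.0], [187.0, 90.0], [228.0, 96.0]]
203 [[196.0, 95.0], [193.0, 83.0], [234.0, 89.0]]
215 [[201.0, 89.0], [198.0, 76.0], [239.0, 82.0]]
```

View pics/c3.png

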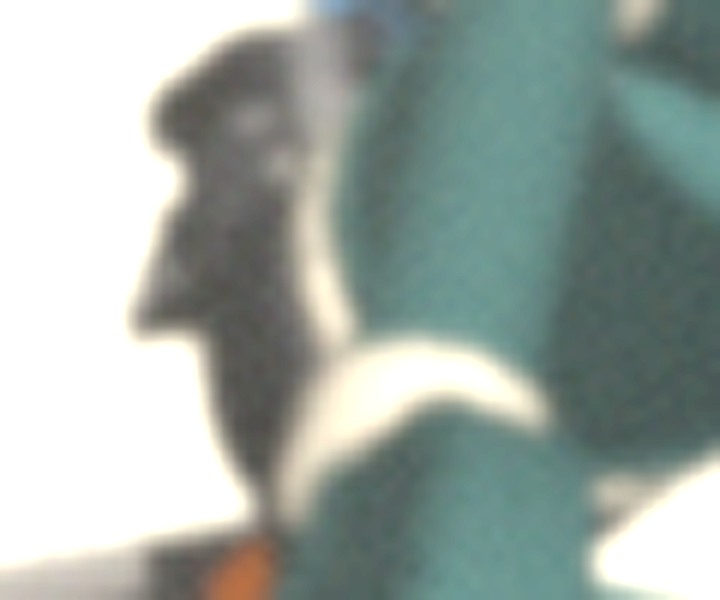

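>>> step_arm(
  targets=[
    [[-0.003,-0.002,0.002],[-15,2,0],85],
    [[0,0,0],[-20,3,0],85],
    [[0,0,0],[-10,1.5,10],85],
    [[0,0,0],[0,0,15],85],
    [[0,0,0],[0,0,15],85],
  ],
)

```text
time: 4.78
tool_pos: [0.542, -0.2886, 0.2252]
tcp_rot: [2.108, 2.32, 0.003]
wrist_force: [0.2, -0.5, -0.2]
width: 0.997
grip_force: 0.0
```

>>> step_arm(
  targets=[
    [[0,0,0],[0,0,15],85],
    [[0,0,0],[0,0,15],85],
    [[0,0,0],[0,0,13],85],
    [[0,0,0],[0,0,5],85],
    [[0,0,0],[0,0,0],85],
  ],
)

```text
time: 5.2
tool_pos: [0.5404, -0.2873, 0.1744]
tcp_rot: [2.111, 2.325, 0.001]
wrist_force: [-0.1, 0.9, -0.9]
width: 0.997
grip_force: 0.0
```

```bash
python3 see.py 2; python3 - <<'E'
from h import *
s=np.load("pics/side2.npy")[240:365,230:330,::-1]
cv2.imwrite("pics/c4.png",cv2.convertScaleAbs(cv2.resize(s,None,fx=4,fy=4,interpolation=2),alpha=1.8))
E
```

```text
t 5.3 pos [ 541.5 -288.1  176.5] F [-0.2  0.5  0.5] turn [0.0036 0.0024 0.0021] shift(tool now) [  0.   -1.2 -83.5] shift(after turn) [  0.2  -1.5 -83.5]
```

View pics/c4.png

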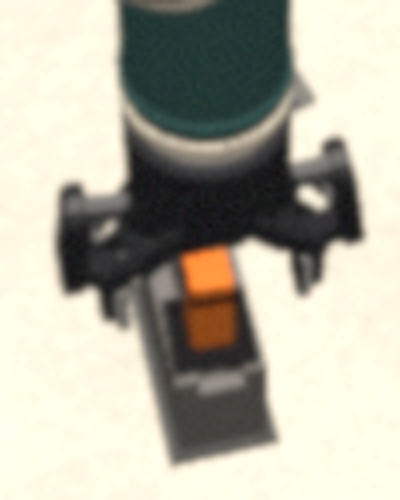

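>>> step_arm(
  targets=[
    [[0,0,0],[0,0,0],15],
    [[0,0,0],[0,0,0],15],
    [[0,0,0],[0,0,0],15],
    [[0,0,0],[0,0,0],15],
    [[0,0,0],[0,0,0],15],
  ],
  grip_force=60,
)

```text
time: 5.72
tool_pos: [0.5413, -0.2882, 0.1764]
tcp_rot: [2.109, 2.322, 0.002]
wrist_force: [0.3, -1.2, -0.5]
width: 0.296
grip_force: 0.0
```

>>> step_arm(
  targets=[
    [[0,0,0],[0,0,0],15],
    [[0,0,0],[0,0,0],15],
    [[0,0,0],[0,0,0],15],
    [[0,0,0],[0,0,0],15],
    [[0,0,0],[0,0,0],15],
  ],
)

```text
time: 6.13
tool_pos: [0.5415, -0.2883, 0.1765]
tcp_rot: [2.109, 2.322, 0.002]
wrist_force: [0.3, 0.0, 3.8]
width: 0.249
grip_force: 59.1
```

>>> step_arm(
  targets=[
    [[0,0,0],[0,0,-3],15],
    [[0,0,0],[0,0,-8],15],
    [[0,0,0],[0,0,-15],15],
    [[0,0,0],[0,0,-18],15],
    [[0,0,0],[0,0,-18],15],
  ],
)

```text
time: 6.55
tool_pos: [0.5403, -0.2875, 0.2378]
tcp_rot: [2.112, 2.325, 0.001]
wrist_force: [1.0, -0.4, -1.2]
width: 0.252
grip_force: 58.6
```

>>> step_arm(
  targets=[
    [[0,0,0],[0,0,-15],15],
    [[0,0,0],[0,0,-10],15],
    [[0,0,0],[0,0,-3],15],
    [[0,0,0],[0,0,0],15],
    [[0,0,0],[0,0,0],15],
  ],
)

```text
time: 6.97
tool_pos: [0.5405, -0.2877, 0.2651]
tcp_rot: [2.111, 2.324, 0.001]
wrist_force: [0.1, 0.6, -2.1]
width: 0.248
grip_force: 58.7
```

```bash
python3 see.py 3; python3 - <<'E'
from h import *
d=wld((0,0,1.886),[(1,0,0)])[0]*1000;print(d, 'TCP for shank 120mm out of mouth', np.array([545.4,42.])-120*d[:2])
rel(583,-72,245,1.886)
o=np.zeros((520,800,3),np.uint8)
s=np.load("pics/side3.npy")[215:345,240:340,::-1];t=np.load("pics/top3.npy")[190:290,330:430,::-1]
o[:,:400]=cv2.resize(s,None,fx=4,fy=4,interpolation=2);o[:400,400:]=cv2.resize(t,None,fx=4,fy=4,interpolation=2)
cv2.imwrite("pics/c5.png",cv2.convertScaleAbs(o,alpha=1.8))
E
```

```text
t 7.07 pos [ 540.2 -287.5  264.4] F [-0.7 -0.4 -2. ] turn [0.0009 0.0004 0.0018] shift(tool now) [-0.5 -0.2  4.4] shift(after turn) [-0.5 -0.2  4.4]
[-0.31001012  0.95073326  0.        ] TCP for shank 120mm out of mouth [582.60121399 -72.08799095]
t 7.07 pos [ 540.2 -287.5  264.4] F [-0.7 -0.4 -2. ] turn [ 0.0008  0.0005 -0.2192] shift(tool now) [210.4  63.3  19.4] shift(after turn) [191.6 107.5  19.4]
```

View pics/c5.png

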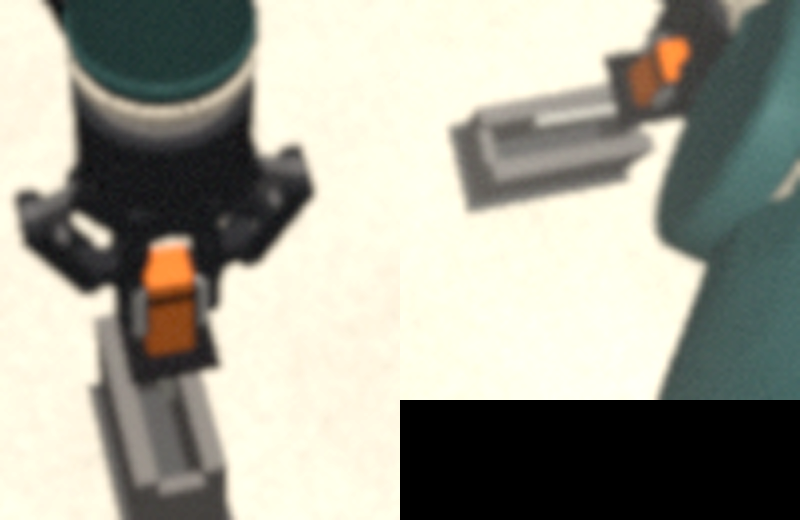

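```bash
python3 - <<'E'
from h import *
p=(540.2,-287.5,1.665);o=264.4-158.5
print(((proj("side",wld(p,[(-22,22,o+62),(-22,-22,o+62)]))-[240,215]+.5)*4-.5).round())
print(((proj("top",wld(p,[(55,0,o+16),(22,22,o+66),(22,-22,o+66),(22,0,o+16)]))-[330,190]+.5)*4-.5+[400,0]).round())
# dock per camera pack / contact points (crop1 clicks)
from f import P
for cam,dp in(("top",(545.2,44.6,1.886)),("side",(545.9,39.7,1.886))):
    c,s=np.cos(1.886),np.sin(1.886)
    L={"top":[("packfront",'t',158,153,20),("packrear",'t',67,195,20),("contact face",'t',314,95,15),("guideend",'t',394,66,14),("trayend",'t',393,65,4)],
       "side":[("packrear",'s',88,345,20),("packfronttop",'s',118,402,20),("contact",'s',188,534,15),("wallfrontright",'s',166,381,48)]}[cam]
    for n,k,x,y,z in L:
        b=back(cam,P(k,0,x,y)[2],z/1000)*1000;d=b[:2]-dp[:2];print(cam,n,round(c*d[0]+s*d[1],1),round(-s*d[0]+c*d[1],1))
E
```

```text
[[131. 386.]
 [222. 369.]]
[[540. 122.]
 [624. 131.]
 [607.  57.]
 [593. 114.]]
dock ('top', 'side') [545.386  43.029   1.897] 1.73
dock ('top',) [545.228  44.626   1.89 ] 1.54
dock ('side',) [545.902  39.738   1.908] 1.32
pick ('top', 'side') [ 540.273 -287.859    1.614] 2.01
pick ('top',) [ 540.44  -285.584    1.633] 0.34
pick ('side',) [ 539.965 -290.311    1.602] 0.95
top packfront 18.4 -4.8
top packrear 84.1 -0.8
top contact face -92.8 -3.9
top guideend -150.5 -2.6
top trayend -151.9 -5.5
side packrear 79.0 -5.6
side packfronttop 22.3 -3.7
side contact -94.3 -1.6
side wallfrontright 2.5 -30.0
```

```bash
cat >> h.py <<'E'
F=[545.5,42.0,1.886]
def goto(xd,yd,tipz,yaw=None):  # TCP (shank) target in dock frame mm; tip height over table
    w=wld(F,(xd,yd,0))[0]*1000;rel(w[0],w[1],tipz+158.5,yaw or F[2])
def where():
    s=read_state();d=np.array(s['tool_pos'])*1000;c,q=np.cos(F[2]),np.sin(F[2]);e=d[:2]-F[:2];f=np.array(s['wrist_force'])
    print('t',round(s['time'],2),'shank dock xy',round(c*e[0]+q*e[1],1),round(-q*e[0]+c*e[1],1),'tipz',round(d[2]-158.5,1),'Fdock',np.round([c*f[0]+q*f[1],-q*f[0]+c*f[1],f[2]],1))
E
python3 -c "
from h import *
goto(-77.5,-2,30)"
```

```text
t 7.07 pos [ 540.2 -287.5  264.4] F [-0.7 -0.4 -2. ] turn [ 0.0008  0.0005 -0.2192] shift(tool now) [252.3  55.6  75.8] shift(after turn) [234.1 109.2  75.9]
```

>>> step_arm(
  targets=[
    [[0,0,-0.073],[0,0,0],15],
    [[0,0,-0.073],[0,0,0],15],
    [[0,0,-0.073],[0,0,0],15],
    [[0,0,0],[14,6.5,0],15],
    [[0,0,0],[22,10.2,0],15],
  ],
)

```text
time: 7.48
tool_pos: [0.5451, -0.2491, 0.2647]
tcp_rot: [1.849, 2.537, -0.0]
wrist_force: [0.3, 0.4, -1.9]
width: 0.252
grip_force: 58.7
```

>>> step_arm(
  targets=[
    [[0,0,0],[25,11.7,0],15],
    [[0,0,0],[25,11.7,0],15],
    [[0,0,0],[25,11.7,0],15],
    [[0,0,0],[25,11.7,0],15],
    [[0,0,0],[25,11.7,0],15],
  ],
)

```text
time: 7.9
tool_pos: [0.5619, -0.1095, 0.2646]
tcp_rot: [1.846, 2.54, 0.0]
wrist_force: [1.0, -0.2, -0.8]
width: 0.247
grip_force: 58.7
```

>>> step_arm(
  targets=[
    [[0,0,0],[25,11.7,0],15],
    [[0,0,0],[24,11,10],15],
    [[0,0,0],[16,8,15],15],
    [[0,0,0],[8,3.5,20],15],
    [[0,0,0],[0,0,20],15],
  ],
)

```text
time: 8.32
tool_pos: [0.5725, -0.0286, 0.1997]
tcp_rot: [1.842, 2.541, 0.002]
wrist_force: [0.3, -0.6, -2.4]
width: 0.252
grip_force: 58.7
```

>>> step_arm(
  targets=[
    [[0,0,0],[0,0,6],15],
    [[0,0,0],[0,0,0],15],
    [[0,0,0],[0,0,0],15],
    [[0,0,0],[0,0,0],15],
  ],
)

```text
time: 8.65
tool_pos: [0.5733, -0.032, 0.1958]
tcp_rot: [1.844, 2.538, 0.002]
wrist_force: [0.4, 0.2, -0.6]
width: 0.248
grip_force: 58.7
```

```bash
python3 see.py 4; python3 - <<'E'
from h import *
where();goto(-77.5,-2,30)
o=np.zeros((600,800,3),np.uint8)
t=np.load("pics/top4.npy")[190:265,200:333,::-1];s=np.load("pics/side4.npy")[185:260,240:340,::-1]
t=cv2.resize(t,None,fx=6,fy=6,interpolation=2)[:450,:796]
o[:450,:796]=t
print([(np.round(d['at'],1).tolist(),round(d['score'],2)) for d in tip_of("top","pick_tip")[:3]])
cv2.imwrite("pics/c6.png",cv2.convertScaleAbs(o[:450],alpha=1.8))
E
```

```text
t 8.75 pos [573.6 -32.1 196.3] F [ 0.9  0.2 -1. ] turn [0.0054 0.0031 0.2199] shift(tool now) [-233.2 -110.7  -63.4] shift(after turn) [-251.6  -57.5  -63.7]
t 8.75 shank dock xy -79.2 -3.7 tipz 37.8 Fdock [-0.1 -0.9 -1. ]
t 8.75 pos [573.6 -32.1 196.3] F [ 0.9  0.2 -1. ] turn [ 0.005   0.0037 -0.0011] shift(tool now) [ 1.7 -1.8  7.7] shift(after turn) [ 1.7 -1.7  7.8]
[([252.5, 415.2], 0.95), ([216.4, 280.9], 0.42)]
```

View pics/c6.png

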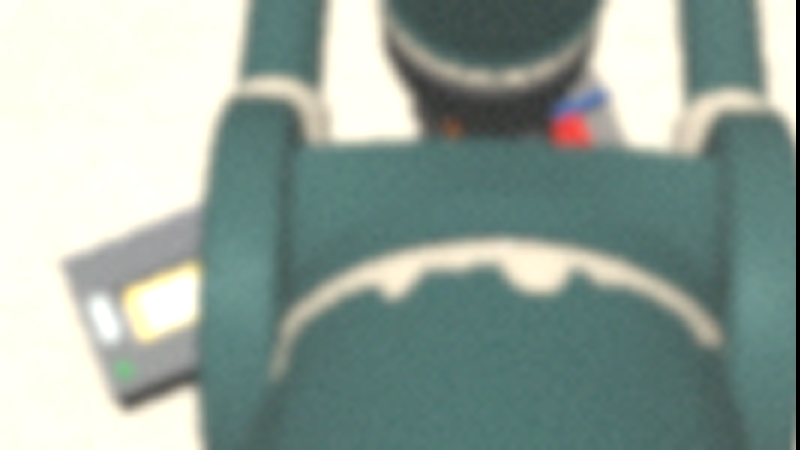

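```bash
python3 - <<'E'
from h import *
c_,s_=np.cos(F[2]),np.sin(F[2])
def loc(cam,m,z):
    v,u=np.nonzero(m);L=[]
    for a,b in zip(u,v):
        w=back(cam,(a,b),z/1000)*1000;d=w[:2]-F[:2];L.append((c_*d[0]+s_*d[1],-s_*d[0]+c_*d[1]))
    return np.array(L)
for cam,(u0,u1,v0,v1) in(("top",(205,312,197,262)),("side",(240,312,187,270))):
    im=np.load(f"pics/{cam}0.npy");h=cv2.cvtColor(im,cv2.COLOR_RGB2HSV).astype(int);R=np.zeros(im.shape[:2],bool);R[v0:v1,u0:u1]=1
    blue=R&(h[...,0]>100)&(h[...,0]<135)&(h[...,1]>70)
    L=loc(cam,blue,14)
    for a,b in((-60,-10),(-110,-60),(-155,-110)):
        q=L[(L[:,0]>a)&(L[:,0]<b)];hi=q[q[:,1]>-2][:,1];lo=q[q[:,1]<=-2][:,1];print(cam,'blue',a,len(hi),len(lo),hi.mean().round(1),lo.mean().round(1),'mid',((hi.mean()+lo.mean())/2).round(2))
    print(cam,'blue xmin',np.sort(L[:,0])[:4].round(1))
    ye=R&(h[...,0]>18)&(h[...,0]<35)&(h[...,1]>90)&(h[...,2]>110);Y=loc(cam,ye,20)
    Y=Y[(Y[:,0]>0)];print(cam,'yellow',len(Y),'x',np.percentile(Y[:,0],[1,5,50,95,99]).round(1),'y',np.percentile(Y[:,1],[2,50,98]).round(1))
    # profile along axis at several lateral offsets: sat, val at z=20 for pack; z=48 top
    for z,y,r in((20,-3,range(-8,100,4)),):
        P=proj(cam,wld(F,[(x,y,z) for x in r]));print(cam,[(x,h[int(round(v)),int(round(u)),1],h[int(round(v)),int(round(u)),2]) for x,(u,v) in zip(r,P)])
    red=R&((h[...,0]<8)|(h[...,0]>172))&(h[...,1]>130);r=loc(cam,red,15);print(cam,'red x',np.percentile(r[:,0],[2,50,98]).round(1),'y',np.median(r[:,1]).round(1))
    con=R&(h[...,0]>10)&(h[...,0]<30)&(h[...,1]>70);Y=loc(cam,con,15);Y=Y[Y[:,0]<-50];print(cam,'brass x',np.percentile(Y[:,0],[2,50,98]).round(1) if len(Y) else 0)
E
```

```text
top blue -60 24 27 13.4 -18.7 mid -2.68
top blue -110 19 16 12.4 -19.5 mid -3.51
top blue -155 2 4 11.3 -20.6 mid -4.67
top blue xmin [-143.2 -141.3 -140.7 -138.8]
top yellow 92 x [25.8 27.1 39.5 52.5 82.2] y [-15.6  -5.5   6.4]
top [(-8, np.int64(20), np.int64(88)), (-4, np.int64(21), np.int64(87)), (0, np.int64(20), np.int64(90)), (4, np.int64(13), np.int64(101)), (8, np.int64(10), np.int64(107)), (12, np.int64(9), np.int64(110)), (16, np.int64(9), np.int64(110)), (20, np.int64(18), np.int64(114)), (24, np.int64(87), np.int64(140)), (28, np.int64(121), np.int64(154)), (32, np.int64(127), np.int64(156)), (36, np.int64(126), np.int64(158)), (40, np.int64(128), np.int64(155)), (44, np.int64(127), np.int64(154)), (48, np.int64(124), np.int64(156)), (52, np.int64(79), np.int64(154)), (56, np.int64(41), np.int64(149)), (60, np.int64(31), np.int64(150)), (64, np.int64(27), np.int64(150)), (68, np.int64(30), np.int64(151)), (72, np.int64(30), np.int64(152)), (76, np.int64(36), np.int64(150)), (80, np.int64(65), np.int64(153)), (84, np.int64(80), np.int64(140)), (88, np.int64(35), np.int64(
[... 701 characters left out ...]
np.int64(135), np.int64(128)), (32, np.int64(126), np.int64(128)), (36, np.int64(120), np.int64(117)), (40, np.int64(115), np.int64(109)), (44, np.int64(116), np.int64(123)), (48, np.int64(100), np.int64(133)), (52, np.int64(56), np.int64(137)), (56, np.int64(37), np.int64(138)), (60, np.int64(31), np.int64(140)), (64, np.int64(31), np.int64(140)), (68, np.int64(31), np.int64(140)), (72, np.int64(38), np.int64(141)), (76, np.int64(60), np.int64(136)), (80, np.int64(87), np.int64(112)), (84, np.int64(74), np.int64(83)), (88, np.int64(9), np.int64(55)), (92, np.int64(5), np.int64(53)), (96, np.int64(5), np.int64(53))]
side red x [-139.5 -124.1 -109.2] y -2.0
side brass x [-104.3  -97.8  -91.5]
```

>>> step_arm(
  targets=[
    [[0.004,0.003,-0.015],[0,0,5],15],
    [[0,0,0],[0,0,5],15],
    [[0,0,0],[0,0,3.8],15],
    [[0,0,0],[0,0,0],15],
    [[0,0,0],[0,0,0],15],
  ],
)

```text
time: 9.22
tool_pos: [0.5721, -0.0317, 0.1801]
tcp_rot: [-1.825, -2.554, 0.003]
wrist_force: [-0.3, 1.0, -1.4]
width: 0.252
grip_force: 58.7
```

```bash
sed -i 's/^F=.*/F=[545.5,42.0,1.901]/' h.py; python3 -c "
from h import *
where();goto(-16.5,-3.2,24)"
```

```text
t 9.22 shank dock xy -78.3 -1.3 tipz 21.6 Fdock [ 1.1 -0.  -1.4]
t 9.22 pos [572.1 -31.7 180.1] F [-0.3  1.  -1.4] turn [-0.0029 -0.001  -0.0004] shift(tool now) [61.8  1.9 -2.4] shift(after turn) [61.8  1.9 -2.4]
```

>>> step_arm(
  targets=[
    [[-0.003,0,0],[0,1.5,-1.5],15],
    [[0,0,0],[0,0,0],15],
    [[0,0,0],[0,0,0],15],
    [[0,0,0],[0,0,0],15],
    [[0,0,0],[0,0,0],15],
  ],
)

```text
time: 9.63
tool_pos: [0.5741, -0.0312, 0.1825]
tcp_rot: [1.826, 2.556, 0.002]
wrist_force: [0.7, -0.1, -1.1]
width: 0.25
grip_force: 58.7
```

```bash
python3 -c "
from h import *
where()
read_camera('side');where();goto(-16.5,-3.2,24);read_camera('side');where()"
```

```text
t 9.63 shank dock xy -78.5 -3.4 tipz 24.0 Fdock [-0.3 -0.6 -1.1]
t 9.68 shank dock xy -78.5 -3.3 tipz 24.0 Fdock [ 0.1 -0.4 -1. ]
t 9.68 pos [574.1 -31.2 182.5] F [ 0.3  0.2 -1. ] turn [ 0.0017 -0.0003 -0.0002] shift(tool now) [62.  -0.2 -0. ] shift(after turn) [62.  -0.1 -0. ]
t 9.73 shank dock xy -78.5 -3.3 tipz 23.9 Fdock [-1.2  0.8 -1. ]
```

Settled at tip height 24. Enter gently, watching the force.

>>> step_arm(
  targets=[
    [[0,0,0],[3,0,0],15],
    [[0,0,0],[5,0,0],15],
    [[0,0,0],[5,0,0],15],
    [[0,0,0],[5,0,0],15],
    [[0,0,0],[5,0,0],15],
  ],
)

```text
time: 10.15
tool_pos: [0.5663, -0.0088, 0.1823]
tcp_rot: [1.826, 2.556, 0.002]
wrist_force: [-0.4, -0.0, -0.7]
width: 0.251
grip_force: 58.7
```

>>> step_arm(
  targets=[
    [[0,0,0],[5,0,0],15],
    [[0,0,0],[5,0,0],15],
    [[0,0,0],[4,0,0],15],
    [[0,0,0],[3,0,0],15],
    [[0,0,0],[0,0,0],15],
  ],
)

```text
time: 10.57
tool_pos: [0.5609, 0.0073, 0.1823]
tcp_rot: [1.825, 2.556, 0.002]
wrist_force: [0.7, -0.5, -0.8]
width: 0.251
grip_force: 58.7
```

```bash
python3 -c "
from h import *
where();goto(-16.5,-3.2,24)"
```

```text
t 10.57 shank dock xy -37.8 -3.3 tipz 23.8 Fdock [-0.7 -0.5 -0.8]
t 10.57 pos [560.9   7.3 182.3] F [ 0.7 -0.5 -0.8] turn [ 0.0014 -0.0006  0.0004] shift(tool now) [21.3 -0.1 -0.2] shift(after turn) [21.3 -0.1 -0.2]
```

>>> step_arm(
  targets=[
    [[0,0,0],[4,0,0],15],
    [[0,0,0],[6,0,0],15],
    [[0,0,0],[6,0,0],15],
    [[0,0,0],[4,0,0],15],
    [[0,0,0],[1.3,0,0],15],
  ],
)

```text
time: 10.98
tool_pos: [0.5538, 0.0276, 0.1822]
tcp_rot: [1.826, 2.557, 0.002]
wrist_force: [-0.4, -0.3, -2.1]
width: 0.248
grip_force: 58.7
```

>>> step_arm(
  targets=[
    [[0,0,0],[0,0,0],15],
    [[0,0,0],[0,0,1],15],
    [[0,0,0],[0,0,1.5],15],
    [[0,0,0],[0,0,1.5],15],
    [[0,0,0],[0,0,1],15],
  ],
)

```text
time: 11.4
tool_pos: [0.5541, 0.0266, 0.177]
tcp_rot: [1.827, 2.556, 0.002]
wrist_force: [0.0, -0.2, -1.8]
width: 0.248
grip_force: 58.7
```

>>> step_arm(
  targets=[
    [[0,0,0],[0,0,1],15],
    [[0,0,0],[0,0,0],15],
    [[0,0,0],[0,0,0],15],
  ],
)

```text
time: 11.65
tool_pos: [0.5541, 0.0267, 0.1762]
tcp_rot: [1.826, 2.556, 0.002]
wrist_force: [0.3, -0.2, -1.0]
width: 0.251
grip_force: 58.7
```

```bash
python3 -c "
from h import *
where();goto(-16.5,-3.2,13)"
```

```text
t 11.65 shank dock xy -17.3 -3.2 tipz 17.7 Fdock [-0.3 -0.3 -1. ]
t 11.65 pos [554.1  26.7 176.2] F [ 0.3 -0.2 -1. ] turn [ 0.0012 -0.0005 -0.0004] shift(tool now) [ 0.8 -0.   4.7] shift(after turn) [ 0.8 -0.   4.7]
```

>>> step_arm(
  targets=[
    [[0,0,0],[0,0,1.2],15],
    [[0,0,0],[0,0,1.2],15],
    [[0,0,0],[0,0,1.2],15],
    [[0,0,0],[0,0,1],15],
    [[0,0,0],[0,0,0],15],
  ],
)

```text
time: 12.07
tool_pos: [0.554, 0.0268, 0.1714]
tcp_rot: [1.826, 2.556, 0.002]
wrist_force: [-0.4, 0.1, -1.8]
width: 0.248
grip_force: 58.7
```

>>> step_arm(
  targets=[
    [[0,0,0],[-0.5,0,0],15],
    [[0,0,0],[-0.7,0,0],15],
    [[0,0,0],[-0.7,0,0],15],
    [[0,0,0],[-0.7,0,0],15],
    [[0,0,0],[-0.4,0,0],15],
  ],
)

```text
time: 12.48
tool_pos: [0.5551, 0.0241, 0.1717]
tcp_rot: [1.827, 2.556, 0.003]
wrist_force: [-0.4, 1.5, -0.3]
width: 0.251
grip_force: 58.8
```

```bash
python3 -c "
from h import *
where()"
```

```text
t 12.48 shank dock xy -20.0 -3.3 tipz 13.2 Fdock [ 1.5 -0.1 -0.3]
```

>>> step_arm(
  targets=[
    [[0,0,0],[-0.8,0,0],15],
    [[0,0,0],[-0.8,0,0],15],
    [[0,0,0],[-0.8,0,0],15],
    [[0,0,0],[-0.8,0,0],15],
    [[0,0,0],[-0.8,0,0],15],
  ],
)

```text
time: 12.9
tool_pos: [0.5564, 0.0204, 0.1716]
tcp_rot: [1.826, 2.556, 0.003]
wrist_force: [0.1, 3.1, -2.4]
width: 0.245
grip_force: 58.7
```

>>> step_arm(
  targets=[
    [[0,0,0],[-0.8,0,0],15],
    [[0,0,0],[-0.8,0,0],15],
    [[0,0,0],[-0.8,0,0],15],
    [[0,0,0],[-0.8,0,0],15],
    [[0,0,0],[-0.8,0,0],15],
  ],
)

```text
time: 13.32
tool_pos: [0.5578, 0.0163, 0.1717]
tcp_rot: [1.826, 2.556, 0.002]
wrist_force: [0.1, 2.0, -2.2]
width: 0.249
grip_force: 58.7
```

```bash
cat > yel.py <<'E'
from h import *
ims={}
for c,(u0,u1,v0,v1) in(("side",(240,325,187,275)),("top",(205,320,195,262))):
    im=read_camera(c);h=cv2.cvtColor(im,cv2.COLOR_RGB2HSV).astype(int);ims[c]=h
    h0=cv2.cvtColor(np.load(f"pics/{c}0.npy"),cv2.COLOR_RGB2HSV).astype(int)
    r=range(20,95,3) if c=="top" else range(20,95,3)
    for n,H in(("0",h0),("now",h)):
        P=np.array(proj(c,wld(F,[(x,-3,20) for x in r])));
        print(c,n,' '.join(f"{H[int(round(v)),int(round(u)),1]}" for u,v in P))
where()
E
python3 yel.py
```

```text
side 0 166 150 150 135 126 120 115 115 116 100 88 56 31 31 31 31 31 31 40 68 87 87 62 9 5
side now 141 125 125 79 93 68 98 58 38 31 29 28 30 30 28 36 47 64 86 78 30 30 9 14 9
top 0 18 50 103 121 127 127 128 128 127 123 109 79 41 31 29 27 30 29 30 44 65 90 70 5 4
top now 73 82 82 76 76 78 75 73 77 71 82 77 79 77 76 83 81 72 78 75 76 73 73 75 77
t 13.42 shank dock xy -28.4 -3.3 tipz 13.2 Fdock [ 3.  -1.2 -1.2]
```

>>> step_arm(
  targets=[
    [[0,0,0],[-1,0,0],15],
    [[0,0,0],[-1.5,0,0],15],
    [[0,0,0],[-2,0,0],15],
    [[0,0,0],[-2,0,0],15],
    [[0,0,0],[-2,0,0],15],
  ],
)

```text
time: 13.83
tool_pos: [0.5606, 0.0081, 0.1717]
tcp_rot: [1.826, 2.556, 0.002]
wrist_force: [0.6, 3.3, -1.9]
width: 0.254
grip_force: 58.7
```

>>> step_arm(
  targets=[
    [[0,0,0],[-2,0,0],15],
    [[0,0,0],[-2,0,0],15],
    [[0,0,0],[-2,0,0],15],
    [[0,0,0],[-2,0,0],15],
    [[0,0,0],[-2,0,0],15],
  ],
)

```text
time: 14.25
tool_pos: [0.5638, -0.0013, 0.1717]
tcp_rot: [1.826, 2.556, 0.002]
wrist_force: [0.5, 3.5, -2.1]
width: 0.252
grip_force: 58.7
```

>>> step_arm(
  targets=[
    [[0,0,0],[-2,0,0],15],
    [[0,0,0],[-2,0,0],15],
    [[0,0,0],[-2,0,0],15],
    [[0,0,0],[-2,0,0],15],
    [[0,0,0],[-2,0,0],15],
  ],
)

```text
time: 14.67
tool_pos: [0.5669, -0.0107, 0.1717]
tcp_rot: [1.826, 2.556, 0.002]
wrist_force: [-1.0, 3.4, -2.2]
width: 0.252
grip_force: 58.7
```

>>> step_arm(
  targets=[
    [[0,0,0],[-2,0,0],15],
    [[0,0,0],[-2,0,0],15],
    [[0,0,0],[-2,0,0],15],
    [[0,0,0],[-2,0,0],15],
    [[0,0,0],[-2,0,0],15],
  ],
)

```text
time: 15.08
tool_pos: [0.5701, -0.0202, 0.1716]
tcp_rot: [1.826, 2.556, 0.002]
wrist_force: [0.1, 4.1, -1.6]
width: 0.251
grip_force: 58.8
```

```bash
python3 -c "
from h import *
where()"
```

```text
t 15.08 shank dock xy -66.8 -3.1 tipz 13.1 Fdock [ 3.9 -1.4 -1.6]
```

>>> step_arm(
  targets=[
    [[0,0,0],[-2,0,0],15],
    [[0,0,0],[-2,0,0],15],
    [[0,0,0],[-2,0,0],15],
    [[0,0,0],[-2,0,0],15],
    [[0,0,0],[-2,0,0],15],
  ],
)

```text
time: 15.5
tool_pos: [0.5736, -0.0299, 0.1718]
tcp_rot: [1.825, 2.556, 0.001]
wrist_force: [-0.6, 1.0, -1.2]
width: 0.251
grip_force: 58.8
```

>>> step_arm(
  targets=[
    [[0,0,0],[-2,0,0],15],
    [[0,0,0],[-2,0,0],15],
    [[0,0,0],[-2,0,0],15],
    [[0,0,0],[-2,0,0],15],
    [[0,0,0],[-2,0,0],15],
  ],
)

```text
time: 15.92
tool_pos: [0.577, -0.0393, 0.172]
tcp_rot: [1.826, 2.555, 0.002]
wrist_force: [-0.2, -0.0, -0.3]
width: 0.256
grip_force: 58.8
```

>>> step_arm(
  targets=[
    [[0,0,0],[-2,0,0],15],
    [[0,0,0],[-2,0,0],15],
    [[0,0,0],[-2,0,0],15],
    [[0,0,0],[-2,0,0],15],
    [[0,0,0],[-2,0,0],15],
  ],
)

```text
time: 16.33
tool_pos: [0.58, -0.0486, 0.1717]
tcp_rot: [1.826, 2.556, 0.002]
wrist_force: [-0.2, 0.2, -1.2]
width: 0.254
grip_force: 58.8
```

>>> step_arm(
  targets=[
    [[0,0,0],[-2,0,0],15],
    [[0,0,0],[-2,0,0],15],
    [[0,0,0],[-2,0,0],15],
    [[0,0,0],[-2,0,0],15],
    [[0,0,0],[-1,0,0],15],
  ],
)

```text
time: 16.75
tool_pos: [0.583, -0.0572, 0.1717]
tcp_rot: [1.826, 2.556, 0.002]
wrist_force: [-0.3, 0.4, -0.5]
width: 0.254
grip_force: 58.8
```

```bash
python3 - <<'E'
from h import *
where()
for c in("side","top"):
    im=read_camera(c);np.save(f"pics/{c}5.npy",im)
    for q in("pack","pack_eye"): print(c,q,[(np.round(d['at'],1).tolist(),round(d['score'],2)) for d in tip_of(c,q)[:3]])
    h=cv2.cvtColor(im,cv2.COLOR_RGB2HSV).astype(int);r=range(-140,40,4)
    P=proj(c,wld(F,[(x,-3,18) for x in r]));print(c,' '.join(f"{x}:{h[int(round(v)),int(round(u))].tolist()}" for x,(u,v) in zip(r,P)))
E
```

```text
t 16.75 shank dock xy -106.0 -3.3 tipz 13.2 Fdock [ 0.5  0.2 -0.5]
side pack [([235.5, 276.3], 0.73)]
side pack_eye [([234.2, 275.9], 0.6)]
side -140:[2, 171, 73] -136:[1, 206, 109] -132:[1, 209, 116] -128:[1, 207, 117] -124:[1, 205, 118] -120:[1, 205, 118] -116:[1, 201, 117] -112:[4, 121, 105] -108:[8, 72, 92] -104:[17, 61, 75] -100:[17, 110, 81] -96:[18, 79, 71] -92:[18, 51, 75] -88:[19, 28, 73] -84:[15, 24, 43] -80:[0, 27, 28] -76:[21, 54, 33] -72:[11, 82, 25] -68:[17, 108, 33] -64:[20, 150, 46] -60:[20, 150, 39] -56:[21, 170, 63] -52:[21, 164, 73] -48:[16, 120, 32] -44:[21, 151, 44] -40:[22, 151, 96] -36:[21, 117, 120] -32:[20, 73, 143] -28:[20, 49, 147] -24:[20, 44, 145] -20:[20, 45, 142] -16:[20, 46, 139] -12:[20, 47, 119] -8:[20, 64, 112] -4:[21, 95, 78] 0:[21, 125, 63] 4:[18, 59, 43] 8:[15, 21, 24] 12:[0, 0, 23] 16:[120, 32, 16] 20:[0, 0, 15] 24:[90, 16, 16] 28:[0, 0, 14] 32:[90, 13, 20] 36:[120, 20, 25]
top pack []
top pack_eye []
top -140:[84, 76, 67] -136:[87, 76, 67] -132:[87, 72, 67] -128:[87, 72, 67] -124:[88, 71, 68] -120:[88, 73, 66] -116:[87, 72, 67] -112:[87, 72, 67] -108:[83, 58, 70] -104:[84, 58, 70] -100:[60, 19, 81] -96:[78, 44, 76] -92:[45, 22, 92] -88:[69, 23, 78] -84:[34, 19, 92] -80:[24, 34, 113] -76:[39, 20, 91] -72:[30, 25, 102] -68:[47, 21, 86] -64:[30, 24, 96] -60:[50, 18, 84] -56:[56, 22, 82] -52:[45, 23, 87] -48:[70, 21, 74] -44:[80, 35, 66] -40:[85, 47, 60] -36:[85, 59, 56] -32:[86, 62, 62] -28:[87, 66, 70] -24:[87, 72, 81] -20:[87, 65, 79] -16:[87, 69, 78] -12:[87, 66, 77] -8:[87, 70, 77] -4:[86, 72, 74] 0:[86, 59, 73] 4:[68, 10, 100] 8:[30, 6, 119] 12:[30, 6, 126] 16:[23, 8, 128] 20:[23, 8, 129] 24:[30, 6, 128] 28:[30, 6, 128] 32:[24, 10, 129] 36:[24, 10, 130]
```

>>> step_arm(
  targets=[
    [[0,0,0],[-2,0,0],15],
    [[0,0,0],[-2,0,0],15],
    [[0,0,0],[-2,0,0],15],
    [[0,0,0],[-2,0,0],15],
    [[0,0,0],[-1.5,0,0],15],
  ],
)

```text
time: 17.47
tool_pos: [0.586, -0.0661, 0.1717]
tcp_rot: [1.826, 2.556, 0.002]
wrist_force: [-0.3, 0.4, -1.7]
width: 0.251
grip_force: 58.8
```

>>> step_arm(
  targets=[
    [[0,0,0],[-1.5,0,0],15],
    [[0,0,0],[-1.5,0,0],15],
    [[0,0,0],[-1,0,0],15],
    [[0,0,0],[-0.7,0,0],15],
    [[0,0,0],[-0.6,0,0],15],
  ],
)

```text
time: 17.88
tool_pos: [0.5877, -0.071, 0.1717]
tcp_rot: [1.826, 2.556, 0.002]
wrist_force: [-0.4, -0.1, -1.4]
width: 0.249
grip_force: 58.8
```

>>> step_arm(
  targets=[
    [[0,0,0],[-0.6,0,0],15],
    [[0,0,0],[-0.6,0,0],15],
    [[0,0,0],[-0.6,0,0],15],
    [[0,0,0],[-0.6,0,0],15],
    [[0,0,0],[-0.6,0,0],15],
  ],
)

```text
time: 18.3
tool_pos: [0.5887, -0.0738, 0.1717]
tcp_rot: [1.826, 2.556, 0.002]
wrist_force: [-0.1, -0.2, -1.0]
width: 0.249
grip_force: 58.8
```

>>> step_arm(
  targets=[
    [[0,0,0],[-0.6,0,0],15],
    [[0,0,0],[-0.6,0,0],15],
    [[0,0,0],[-0.6,0,0],15],
    [[0,0,0],[-0.6,0,0],15],
  ],
)

```text
time: 18.63
tool_pos: [0.5895, -0.0761, 0.1717]
tcp_rot: [1.826, 2.556, 0.002]
wrist_force: [0.1, 1.1, -0.9]
width: 0.252
grip_force: 58.8
```

```bash
python3 -c "
from h import *
where()"
```

```text
t 18.63 shank dock xy -126.0 -3.3 tipz 13.2 Fdock [ 1.  -0.4 -0.9]
```

Creep in short calls and watch the force.

>>> step_arm(
  targets=[
    [[0,0,0],[-0.6,0,0],15],
    [[0,0,0],[-0.6,0,0],15],
    [[0,0,0],[-0.6,0,0],15],
  ],
)

```text
time: 18.88
tool_pos: [0.59, -0.0778, 0.1717]
tcp_rot: [1.826, 2.556, 0.002]
wrist_force: [0.4, 0.5, -1.7]
width: 0.25
grip_force: 58.8
```

>>> step_arm(
  targets=[
    [[0,0,0],[-0.6,0,0],15],
    [[0,0,0],[-0.6,0,0],15],
  ],
)

```text
time: 19.05
tool_pos: [0.5904, -0.0789, 0.1717]
tcp_rot: [1.826, 2.556, 0.002]
wrist_force: [-0.5, -0.1, -0.7]
width: 0.25
grip_force: 58.8
```

```bash
python3 -c "
from h import *
where()"
```

```text
t 19.05 shank dock xy -128.9 -3.3 tipz 13.2 Fdock [ 0.1  0.5 -0.7]
```

>>> step_arm(
  targets=[
    [[0,0,0],[-0.6,0,0],15],
    [[0,0,0],[-0.6,0,0],15],
  ],
)

```text
time: 19.22
tool_pos: [0.5908, -0.08, 0.1717]
tcp_rot: [1.826, 2.556, 0.002]
wrist_force: [0.4, 1.3, -0.6]
width: 0.249
grip_force: 58.8
```

>>> step_arm(
  targets=[
    [[0,0,0],[-0.6,0,0],15],
  ],
)

```text
time: 19.3
tool_pos: [0.591, -0.0806, 0.1717]
tcp_rot: [1.826, 2.556, 0.002]
wrist_force: [-0.8, 0.5, -3.2]
width: 0.252
grip_force: 58.8
```

>>> step_arm(
  targets=[
    [[0,0,0],[-0.6,0,0],15],
  ],
)

```text
time: 19.38
tool_pos: [0.5912, -0.0812, 0.1717]
tcp_rot: [1.826, 2.556, 0.002]
wrist_force: [0.4, 0.2, -0.9]
width: 0.248
grip_force: 58.8
```

```bash
python3 -c "
from h import *
where()"
```

```text
t 19.38 shank dock xy -131.3 -3.3 tipz 13.2 Fdock [ 0.1 -0.4 -0.9]
```

>>> step_arm(
  targets=[
    [[0,0,0],[-0.6,0,0],15],
    [[0,0,0],[-0.6,0,0],15],
  ],
)

```text
time: 19.55
tool_pos: [0.5916, -0.0823, 0.1717]
tcp_rot: [1.826, 2.556, 0.002]
wrist_force: [-0.5, 1.0, -0.6]
width: 0.249
grip_force: 58.8
```

>>> step_arm(
  targets=[
    [[0,0,0],[-0.5,0,0],15],
  ],
)

```text
time: 19.63
tool_pos: [0.5918, -0.0828, 0.1717]
tcp_rot: [1.826, 2.556, 0.002]
wrist_force: [0.0, 0.8, -1.3]
width: 0.253
grip_force: 58.8
```

>>> step_arm(
  targets=[
    [[0,0,0],[-0.5,0,0],15],
  ],
)

```text
time: 19.72
tool_pos: [0.5919, -0.0833, 0.1717]
tcp_rot: [1.826, 2.556, 0.002]
wrist_force: [-0.5, 0.7, -1.2]
width: 0.248
grip_force: 58.8
```

```bash
python3 -c "
from h import *
where()"
```

```text
t 19.72 shank dock xy -133.6 -3.3 tipz 13.2 Fdock [ 0.8  0.2 -1.2]
```

>>> step_arm(
  targets=[
    [[0,0,0],[-0.6,0,0],15],
    [[0,0,0],[-0.6,0,0],15],
  ],
)

```text
time: 19.88
tool_pos: [0.5923, -0.0844, 0.1717]
tcp_rot: [1.826, 2.556, 0.002]
wrist_force: [-1.5, -0.5, -0.6]
width: 0.248
grip_force: 58.8
```

>>> step_arm(
  targets=[
    [[0,0,0],[-0.5,0,0],15],
  ],
)

```text
time: 19.97
tool_pos: [0.5924, -0.0849, 0.1717]
tcp_rot: [1.826, 2.556, 0.002]
wrist_force: [0.2, 0.3, -1.4]
width: 0.251
grip_force: 58.8
```

>>> step_arm(
  targets=[
    [[0,0,0],[-0.5,0,0],15],
  ],
)

```text
time: 20.05
tool_pos: [0.5926, -0.0854, 0.1717]
tcp_rot: [1.826, 2.556, 0.002]
wrist_force: [-0.6, 0.8, -2.3]
width: 0.248
grip_force: 58.8
```

```bash
python3 - <<'E'
from h import *
where()
im=read_camera("side");np.save("pics/side6.npy",im);h=cv2.cvtColor(im,cv2.COLOR_RGB2HSV).astype(int);r=range(-124,-14,4)
for y in(4,-3,-9):
    P=proj("side",wld(F,[(x,y,15) for x in r]));print(y,' '.join(f"{x}:{h[int(round(v)),int(round(u))].tolist()}" for x,(u,v) in zip(r,P)))
where()
E
```

```text
t 20.05 shank dock xy -135.8 -3.3 tipz 13.2 Fdock [ 1.   0.3 -2.3]
4 -124:[1, 201, 118] -120:[1, 203, 118] -116:[1, 204, 114] -112:[2, 190, 114] -108:[4, 136, 105] -104:[10, 105, 90] -100:[17, 109, 98] -96:[20, 161, 114] -92:[22, 178, 122] -88:[22, 180, 136] -84:[23, 181, 144] -80:[23, 181, 142] -76:[22, 184, 137] -72:[22, 183, 134] -68:[23, 181, 137] -64:[22, 131, 146] -60:[21, 87, 144] -56:[20, 73, 144] -52:[20, 60, 148] -48:[20, 71, 147] -44:[21, 60, 149] -40:[21, 65, 148] -36:[22, 94, 144] -32:[21, 109, 138] -28:[21, 117, 111] -24:[19, 53, 82] -20:[15, 29, 71] -16:[17, 25, 71]
-3 -124:[3, 121, 82] -120:[4, 86, 83] -116:[2, 133, 73] -112:[1, 186, 70] -108:[0, 150, 46] -104:[9, 133, 44] -100:[16, 144, 55] -96:[16, 146, 49] -92:[20, 165, 54] -88:[22, 177, 82] -84:[21, 173, 62] -80:[21, 161, 68] -76:[21, 184, 75] -72:[20, 175, 54] -68:[22, 178, 89] -64:[22, 156, 131] -60:[20, 77, 146] -56:[20, 49, 145] -52:[20, 45, 142] -48:[21, 46, 128] -44:[20, 47, 126] -40:[20, 48, 127] -36:[20, 60, 102] -32:[21, 100, 97] -28:[21, 121, 76] -24:[20, 78, 39] -20:[20, 26, 30] -16:[0, 14, 18]
-9 -124:[3, 44, 58] -120:[17, 30, 59] -116:[30, 13, 40] -112:[30, 12, 22] -108:[150, 15, 17] -104:[0, 0, 17] -100:[0, 54, 19] -96:[165, 28, 18] -92:[15, 54, 19] -88:[20, 38, 20] -84:[0, 40, 19] -80:[150, 15, 17] -76:[0, 27, 19] -72:[15, 102, 30] -68:[21, 161, 79] -64:[22, 143, 127] -60:[21, 100, 132] -56:[21, 60, 140] -52:[20, 47, 130] -48:[20, 50, 61] -44:[17, 44, 41] -40:[15, 50, 41] -36:[0, 24, 21] -32:[8, 49, 21] -28:[0, 43, 12] -24:[60, 18, 14] -20:[120, 23, 11] -16:[150, 20, 13]
t 20.1 shank dock xy -135.8 -3.3 tipz 13.2 Fdock [ 0.3  0.2 -1. ]
```

>>> step_arm(
  targets=[
    [[0,0,0],[-0.5,0,0],15],
    [[0,0,0],[-0.5,0,0],15],
  ],
)

```text
time: 20.27
tool_pos: [0.5928, -0.0859, 0.1716]
tcp_rot: [-1.827, -2.556, -0.003]
wrist_force: [0.1, 2.1, -2.5]
width: 0.252
grip_force: 58.9
```

>>> step_arm(
  targets=[
    [[0,0,0],[-0.5,0,0],15],
  ],
)

```text
time: 20.35
tool_pos: [0.5929, -0.0863, 0.1715]
tcp_rot: [-1.826, -2.556, -0.003]
wrist_force: [-1.2, 3.0, -0.7]
width: 0.252
grip_force: 58.9
```

>>> step_arm(
  targets=[
    [[0,0,0],[-0.5,0,0],15],
  ],
)

```text
time: 20.43
tool_pos: [0.5931, -0.0867, 0.1715]
tcp_rot: [-1.826, -2.556, -0.003]
wrist_force: [-0.6, 2.9, -2.1]
width: 0.245
grip_force: 58.8
```

```bash
python3 -c "
from h import *
where()"
```

```text
t 20.43 shank dock xy -137.2 -3.3 tipz 13.0 Fdock [ 2.9 -0.3 -2.1]
```

>>> step_arm(
  targets=[
    [[0,0,0],[-0.4,0,0],15],
    [[0,0,0],[-0.4,0,0],15],
  ],
)

```text
time: 20.6
tool_pos: [0.5933, -0.0875, 0.1715]
tcp_rot: [-1.826, -2.556, -0.003]
wrist_force: [-0.5, 4.0, -2.7]
width: 0.246
grip_force: 58.7
```

>>> step_arm(
  targets=[
    [[0,0,0],[-0.4,0,0],15],
    [[0,0,0],[-0.3,0,0],15],
  ],
)

```text
time: 20.77
tool_pos: [0.5935, -0.0882, 0.1714]
tcp_rot: [-1.826, -2.556, -0.003]
wrist_force: [-1.1, 4.8, -1.8]
width: 0.249
grip_force: 58.7
```

```bash
python3 -c "
from h import *
where()
for i in range(4): read_camera('side');where()"
```

```text
t 20.77 shank dock xy -138.7 -3.2 tipz 12.9 Fdock [ 4.9 -0.5 -1.8]
t 20.82 shank dock xy -138.8 -3.2 tipz 13.0 Fdock [ 5.9 -0.2 -2.2]
t 20.87 shank dock xy -138.8 -3.2 tipz 13.0 Fdock [ 4.6 -1.  -1.2]
t 20.92 shank dock xy -138.8 -3.2 tipz 13.0 Fdock [ 5.1 -0.8 -1.7]
t 20.97 shank dock xy -138.9 -3.2 tipz 13.0 Fdock [ 4.  -1.2 -2.3]
```

>>> step_arm(
  targets=[
    [[0,0,0],[-0.2,0,0],15],
    [[0,0,0],[-0.25,0,0],15],
    [[0,0,0],[0,0,0],15],
    [[0,0,0],[0,0,0],15],
    [[0,0,0],[0,0,0],15],
  ],
)

```text
time: 21.38
tool_pos: [0.5937, -0.0887, 0.1714]
tcp_rot: [-1.826, -2.556, -0.003]
wrist_force: [-1.5, 5.7, -2.2]
width: 0.25
grip_force: 58.7
```

```bash
python3 -c "
from h import *
G=[]
for i in range(8):
    read_camera('side');s=read_state();f=np.array(s['wrist_force']);G.append(np.cos(F[2])*f[0]+np.sin(F[2])*f[1])
print(np.mean(G),np.std(G));where()"
```

```text
5.065212992678076 0.573668353248685
t 21.78 shank dock xy -139.2 -3.2 tipz 13.0 Fdock [ 5.3 -0.3 -2.5]
```

>>> step_arm(
  targets=[
    [[0,0,0],[-0.2,0,0],15],
    [[0,0,0],[-0.1,0,0],15],
    [[0,0,0],[0,0,0],15],
    [[0,0,0],[0,0,0],15],
    [[0,0,0],[0,0,0],15],
  ],
)

```text
time: 22.2
tool_pos: [0.5937, -0.0889, 0.1715]
tcp_rot: [-1.826, -2.556, -0.003]
wrist_force: [-0.2, 5.9, -3.0]
width: 0.247
grip_force: 58.7
```

>>> step_arm(
  targets=[
    [[0,0,0],[0,0,0],15],
    [[0,0,0],[0,0,0],15],
    [[0,0,0],[0,0,0],15],
    [[0,0,0],[0,0,0],15],
    [[0,0,0],[0,0,0],15],
  ],
)

```text
time: 22.62
tool_pos: [0.5937, -0.0889, 0.1715]
tcp_rot: [-1.826, -2.556, -0.003]
wrist_force: [-1.6, 6.8, -3.0]
width: 0.248
grip_force: 58.7
```

>>> step_arm(
  targets=[
    [[0,0,0],[0,0,0],15],
    [[0,0,0],[0,0,0],15],
    [[0,0,0],[0,0,0],15],
    [[0,0,0],[0,0,0],15],
    [[0,0,0],[0,0,0],15],
  ],
)

```text
time: 23.03
tool_pos: [0.5938, -0.0889, 0.1715]
tcp_rot: [-1.826, -2.556, -0.003]
wrist_force: [-0.6, 5.6, -1.7]
width: 0.252
grip_force: 58.7
```

```bash
python3 -c "
from h import *
G=[]
for i in range(8):
    read_camera('side');s=read_state();f=np.array(s['wrist_force']);G.append(np.cos(F[2])*f[0]+np.sin(F[2])*f[1])
print(np.mean(G),np.std(G));where()"
```

```text
5.652065380887262 0.45646329257457813
t 23.43 shank dock xy -139.5 -3.2 tipz 12.9 Fdock [ 5.6 -1.4 -2.2]
```

>>> step_arm(
  targets=[
    [[0,0,0],[0.3,0,0],15],
    [[0,0,0],[0.5,0,0],15],
    [[0,0,0],[0.6,0,0],15],
    [[0,0,0],[0.6,0,0],15],
    [[0,0,0],[0.7,0,0],15],
  ],
)

```text
time: 23.85
tool_pos: [0.5931, -0.0869, 0.1717]
tcp_rot: [1.826, 2.556, 0.002]
wrist_force: [0.2, 3.2, -3.1]
width: 0.249
grip_force: 58.6
```

>>> step_arm(
  targets=[
    [[0,0,0],[0.8,0,0],15],
    [[0,0,0],[0.8,0,0],15],
    [[0,0,0],[0.8,0,0],15],
    [[0,0,0],[0.7,0,0],15],
    [[0,0,0],[0.5,0,0],15],
  ],
)

```text
time: 24.27
tool_pos: [0.5925, -0.084, 0.1723]
tcp_rot: [1.825, 2.554, 0.002]
wrist_force: [-0.7, 0.5, -0.9]
width: 0.254
grip_force: 58.9
```

>>> step_arm(
  targets=[
    [[0,0,0],[0,0,0],15],
    [[0,0,0],[0,0,0],15],
  ],
)

```text
time: 24.43
tool_pos: [0.5922, -0.0837, 0.172]
tcp_rot: [1.825, 2.555, 0.002]
wrist_force: [-0.7, 0.5, -1.3]
width: 0.252
grip_force: 58.9
```

```bash
python3 -c "
from h import *
where();read_camera('side');where()"
```

```text
t 24.43 shank dock xy -134.1 -3.5 tipz 13.5 Fdock [ 0.7  0.5 -1.3]
t 24.48 shank dock xy -134.0 -3.4 tipz 13.5 Fdock [-0.4 -0.6 -0.8]
```

>>> step_arm(
  targets=[
    [[0,0,0],[0.8,0,0],15],
    [[0,0,0],[0.7,0,0],15],
    [[0,0,0],[0,0,-1],15],
    [[0,0,0],[0,0,-2],15],
    [[0,0,0],[0,0,-3],15],
  ],
)

```text
time: 24.9
tool_pos: [0.5913, -0.0819, 0.1776]
tcp_rot: [1.826, 2.556, 0.002]
wrist_force: [-0.7, -0.2, -1.4]
width: 0.249
grip_force: 58.9
```

>>> step_arm(
  targets=[
    [[0,0,0],[0,0,-4],15],
    [[0,0,0],[0,0,-6],15],
    [[0,0,0],[0,0,-10],15],
    [[0,0,0],[0,0,-15],15],
    [[0,0,0],[0,0,-18],15],
  ],
)

```text
time: 25.32
tool_pos: [0.5908, -0.0819, 0.2311]
tcp_rot: [-1.826, -2.555, -0.001]
wrist_force: [0.3, 0.3, -0.4]
width: 0.251
grip_force: 58.9
```

>>> step_arm(
  targets=[
    [[0,0,0],[0,0,-18],15],
    [[0,0,0],[0,0,-12],15],
    [[0,0,0],[0,0,-5],15],
    [[0,0,0],[0,0,0],15],
    [[0,0,0],[0,0,0],15],
  ],
)

```text
time: 25.73
tool_pos: [0.5912, -0.082, 0.2657]
tcp_rot: [1.826, 2.556, 0.002]
wrist_force: [0.2, -0.4, -1.6]
width: 0.252
grip_force: 58.9
```

```bash
python3 - <<'E'
from h import *
where();rel(540.9,-287.9,268,1.6655)
im=read_camera("side");h=cv2.cvtColor(im,cv2.COLOR_RGB2HSV).astype(int);r=range(-124,-14,4)
for y in(4,-3):
    P=proj("side",wld(F,[(x,y,18) for x in r]));print(y,' '.join(f"{x}:{h[int(round(v)),int(round(u))].tolist()}" for x,(u,v) in zip(r,P)))
E
```

```text
t 25.73 shank dock xy -132.1 -3.0 tipz 107.2 Fdock [-0.4 -0.1 -1.6]
t 25.73 pos [591.2 -82.  265.7] F [ 0.2 -0.4 -1.6] turn [ 0.0015 -0.0005  0.2353] shift(tool now) [-178.5 -114.3   -2.6] shift(after turn) [-200.2  -69.5   -2.3]
4 -124:[1, 201, 118] -120:[1, 205, 117] -116:[2, 201, 114] -112:[3, 167, 104] -108:[10, 106, 91] -104:[17, 117, 89] -100:[18, 146, 110] -96:[20, 161, 114] -92:[22, 177, 121] -88:[23, 182, 146] -84:[23, 182, 146] -80:[23, 182, 137] -76:[22, 187, 124] -72:[22, 184, 129] -68:[22, 168, 141] -64:[21, 134, 145] -60:[21, 86, 142] -56:[21, 75, 143] -52:[20, 52, 147] -48:[20, 59, 148] -44:[21, 68, 147] -40:[21, 71, 147] -36:[22, 118, 138] -32:[21, 121, 122] -28:[20, 69, 89] -24:[19, 27, 75] -20:[17, 24, 75] -16:[17, 24, 75]
-3 -124:[1, 205, 117] -120:[1, 201, 117] -116:[1, 202, 116] -112:[4, 119, 105] -108:[9, 75, 98] -104:[17, 95, 97] -100:[19, 147, 109] -96:[19, 160, 113] -92:[21, 176, 119] -88:[22, 182, 140] -84:[22, 186, 136] -80:[22, 186, 126] -76:[23, 188, 103] -72:[22, 187, 105] -68:[22, 166, 132] -64:[21, 117, 146] -60:[21, 77, 146] -56:[20, 49, 147] -52:[20, 43, 147] -48:[20, 47, 148] -44:[20, 48, 149] -40:[21, 69, 147] -36:[21, 100, 140] -32:[21, 113, 113] -28:[19, 58, 84] -24:[19, 27, 75] -20:[13, 24, 74] -16:[13, 24, 74]
```

>>> step_arm(
  targets=[
    [[0,0,0.059],[0,0,0],15],
    [[0,0,0.059],[0,0,0],15],
    [[0,0,0.059],[0,0,0],15],
    [[0,0,0.058],[0,0,0],15],
    [[0,0,0],[-12,-4,0],15],
  ],
)

```text
time: 26.2
tool_pos: [0.5879, -0.093, 0.2638]
tcp_rot: [-2.111, -2.323, -0.001]
wrist_force: [-0.4, -0.5, -1.5]
width: 0.251
grip_force: 58.9
```

>>> step_arm(
  targets=[
    [[0,0,0],[-22,-7.7,0],15],
    [[0,0,0],[-28,-9.7,0],15],
    [[0,0,0],[-28,-9.7,0],15],
    [[0,0,0],[-28,-9.7,0],15],
    [[0,0,0],[-28,-9.7,0],15],
  ],
)

```text
time: 26.62
tool_pos: [0.5535, -0.2339, 0.2643]
tcp_rot: [-2.11, -2.326, -0.001]
wrist_force: [1.0, -0.0, -0.2]
width: 0.25
grip_force: 58.9
```

>>> step_arm(
  targets=[
    [[0,0,0],[-26,-9,0],15],
    [[0,0,0],[-18,-6.3,0],15],
    [[0,0,0],[-10,-3.7,0],15],
    [[0,0,0],[0,0,0],15],
    [[0,0,0],[0,0,0],15],
  ],
)

```text
time: 27.03
tool_pos: [0.5406, -0.2879, 0.2646]
tcp_rot: [-2.113, -2.323, -0.003]
wrist_force: [-0.0, -0.1, -0.9]
width: 0.25
grip_force: 58.9
```

>>> step_arm(
  targets=[
    [[0,0,0],[0,0,0],15],
    [[0,0,0],[0,0,0],15],
    [[0,0,0],[0,0,0],15],
  ],
)

```text
time: 27.28
tool_pos: [0.5415, -0.2865, 0.2654]
tcp_rot: [2.111, 2.326, 0.003]
wrist_force: [-0.8, 0.5, -1.0]
width: 0.25
grip_force: 58.9
```

```bash
python3 - <<'E'
from h import *
rel(541.2,-288.1,176.5,1.6655)
im=read_camera("side");rel(541.2,-288.1,176.5,1.6655)
o=np.zeros((520,800,3),np.uint8);t=read_camera("top")[190:290,330:430,::-1];rel(541.2,-288.1,176.5,1.6655)
o[:,:400]=cv2.resize(im[215:345,240:340,::-1],None,fx=4,fy=4,interpolation=2);o[:400,400:]=cv2.resize(t,None,fx=4,fy=4,interpolation=2)
cv2.imwrite("pics/c7.png",cv2.convertScaleAbs(o,alpha=1.8))
a=np.load("pics/side3.npy")[215:345,240:340].astype(int);print(np.abs(a-im[215:345,240:340]).mean())
E
```

```text
t 27.28 pos [ 541.5 -286.5  265.4] F [-0.8  0.5 -1. ] turn [ 0.0013 -0.001   0.0021] shift(tool now) [-1.6 -0.5 88.9] shift(after turn) [-1.5 -0.4 88.9]
t 27.33 pos [ 541.5 -286.6  265.5] F [ 0.2  0.3 -1.6] turn [ 0.0014 -0.0009  0.002 ] shift(tool now) [-1.5 -0.6 89. ] shift(after turn) [-1.5 -0.4 89. ]
t 27.38 pos [ 541.5 -286.8  265.6] F [-0.4 -0.  -1.5] turn [ 0.0015 -0.0008  0.0018] shift(tool now) [-1.4 -0.5 89. ] shift(after turn) [-1.3 -0.4 89.1]
2.794153846153846
```

>>> step_arm(
  targets=[
    [[0.001,0,0.002],[-1.2,-0.5,4],15],
    [[0,0,0],[0,0,9],15],
    [[0,0,0],[0,0,13],15],
    [[0,0,0],[0,0,13],15],
    [[0,0,0],[0,0,13],15],
  ],
)

```text
time: 27.8
tool_pos: [0.5402, -0.2886, 0.2113]
tcp_rot: [-2.115, -2.321, -0.001]
wrist_force: [-0.3, -0.3, -0.4]
width: 0.252
grip_force: 58.9
```

>>> step_arm(
  targets=[
    [[0,0,0],[0,0,13],15],
    [[0,0,0],[0,0,10],15],
    [[0,0,0],[0,0,6],15],
    [[0,0,0],[0,0,3],15],
    [[0,0,0],[0,0,1],15],
  ],
)

```text
time: 28.22
tool_pos: [0.5405, -0.2888, 0.1795]
tcp_rot: [-2.115, -2.321, -0.001]
wrist_force: [-1.1, 0.1, -1.2]
width: 0.254
grip_force: 58.9
```

>>> step_arm(
  targets=[
    [[0,0,0],[0,0,0],15],
    [[0,0,0],[0,0,0],15],
    [[0,0,0],[0,0,0],15],
  ],
)

```text
time: 28.47
tool_pos: [0.5413, -0.2892, 0.1815]
tcp_rot: [2.115, 2.321, 0.002]
wrist_force: [-0.4, 0.3, -0.9]
width: 0.249
grip_force: 58.9
```

```bash
python3 - <<'E'
from h import *
rel(541.2,-288.1,176.5,1.6655)
E
```

```text
t 28.47 pos [ 541.3 -289.2  181.5] F [-0.4  0.3 -0.9] turn [ 0.0018  0.0003 -0.0017] shift(tool now) [ 1.1 -0.   5. ] shift(after turn) [ 1.1 -0.   5. ]
```

>>> step_arm(
  targets=[
    [[0,0,0],[0.8,0,1.5],15],
    [[0,0,0],[0,0,1.5],15],
    [[0,0,0],[0,0,1],15],
    [[0,0,0],[0,0,0.5],15],
    [[0,0,0],[0,0,0],15],
  ],
)

```text
time: 28.88
tool_pos: [0.5408, -0.2881, 0.1765]
tcp_rot: [-2.116, -2.322, -0.001]
wrist_force: [-1.5, 1.2, 3.5]
width: 0.249
grip_force: 59.4
```

>>> step_arm(
  targets=[
    [[0,0,0],[0,0,0.3],15],
    [[0,0,0],[0,0,0.3],15],
    [[0,0,0],[0,0,0],15],
  ],
)

```text
time: 29.13
tool_pos: [0.5408, -0.2881, 0.1765]
tcp_rot: [-2.116, -2.322, -0.001]
wrist_force: [-3.3, 2.7, 6.1]
width: 0.251
grip_force: 59.9
```

```bash
python3 - <<'E'
from h import *
for i in range(3):
    read_camera("side");rel(541.2,-288.1,176.5,1.6655)
E
```

```text
t 29.18 pos [ 540.8 -288.1  176.5] F [-2.8  2.7  6. ] turn [ 0.0006 -0.0006 -0.0017] shift(tool now) [-0.   0.4  0. ] shift(after turn) [-0.1  0.4  0. ]
t 29.23 pos [ 540.8 -288.1  176.5] F [-3.2  2.2  7.2] turn [ 0.0006 -0.0006 -0.0017] shift(tool now) [-0.1  0.4 -0. ] shift(after turn) [-0.1  0.4 -0. ]
t 29.28 pos [ 540.8 -288.   176.5] F [-2.9  2.7  6.8] turn [ 0.0006 -0.0007 -0.0017] shift(tool now) [-0.1  0.4  0. ] shift(after turn) [-0.1  0.4  0. ]
```

>>> step_arm(
  targets=[
    [[0,0,0],[0,0,-0.4],15],
    [[0,0,0],[0,0,0],30],
    [[0,0,0],[0,0,0],50],
    [[0,0,0],[0,0,0],70],
    [[0,0,0],[0,0,0],85],
  ],
  grip_force=20,
)

```text
time: 29.7
tool_pos: [0.5406, -0.2881, 0.1754]
tcp_rot: [-2.115, -2.322, -0.001]
wrist_force: [0.7, -0.1, -0.7]
width: 0.769
grip_force: 0.0
```

>>> step_arm(
  targets=[
    [[0,0,0],[0,0,0],85],
    [[0,0,0],[0,0,0],85],
    [[0,0,0],[0,0,0],85],
    [[0,0,0],[0,0,0],85],
    [[0,0,0],[0,0,0],85],
  ],
)

```text
time: 30.12
tool_pos: [0.5407, -0.2881, 0.1757]
tcp_rot: [-2.116, -2.322, -0.001]
wrist_force: [0.2, 0.7, -0.4]
width: 0.997
grip_force: 0.0
```

>>> step_arm(
  targets=[
    [[0,0,0],[0,0,-5],85],
    [[0,0,0],[0,0,-12],85],
    [[0,0,0],[0,0,-20],85],
    [[0,0,0],[0,0,-25],85],
    [[0,0,0],[0,0,-25],85],
  ],
)

```text
time: 30.53
tool_pos: [0.5405, -0.288, 0.2643]
tcp_rot: [-2.115, -2.322, -0.001]
wrist_force: [-0.1, 0.5, 1.0]
width: 0.992
grip_force: 0.0
```

>>> step_arm(
  targets=[
    [[0,0,0],[-15,0,-20],85],
    [[0,0,0],[-25,0,-15],85],
    [[0,0,0],[-25,0,0],85],
    [[0,0,0],[-20,0,0],85],
    [[0,0,0],[-10,0,0],85],
  ],
)

```text
time: 30.95
tool_pos: [0.5498, -0.3852, 0.2999]
tcp_rot: [2.115, 2.319, 0.001]
wrist_force: [-0.4, 0.1, -0.6]
width: 0.997
grip_force: 0.0
```

>>> step_arm(
  targets=[
    [[0,0,0],[0,0,0],85],
    [[0,0,0],[0,0,0],85],
    [[0,0,0],[0,0,0],85],
  ],
)

```text
time: 31.2
tool_pos: [0.5493, -0.3817, 0.2974]
tcp_rot: [-2.114, -2.321, -0.002]
wrist_force: [-0.5, 0.4, -0.0]
width: 0.994
grip_force: 0.0
```

```bash
python3 - <<'E'
from h import *
where()
im=read_camera("side");t=read_camera("top")
o=np.zeros((600,800,3),np.uint8)
o[:480,:400]=cv2.resize(im[200:360,235:335,::-1],None,fx=4,fy=4,interpolation=2)[:480]
o[480:600]=0
o[:480,400:]=cv2.resize(t[200:280,290:390,::-1],None,fx=4,fy=4,interpolation=2)[:320].repeat(1,0) if False else 0
o[:320,400:]=cv2.resize(im[282:362,250:350,::-1],None,fx=4,fy=4,interpolation=2)
o[330:600,400:]=cv2.resize(t[195:262,205:305,::-1],None,fx=4,fy=4,interpolation=2)[:268][:270].copy() if False else 0
q=cv2.resize(t[195:262,270:370,::-1],None,fx=4,fy=4,interpolation=2);o[330:330+len(q),400:]=q
cv2.imwrite("pics/c8.png",cv2.convertScaleAbs(o,alpha=1.8))
E
```

```text
t 31.2 shank dock xy -402.0 133.8 tipz 138.9 Fdock [ 0.6  0.4 -0. ]
```

View pics/c8.png

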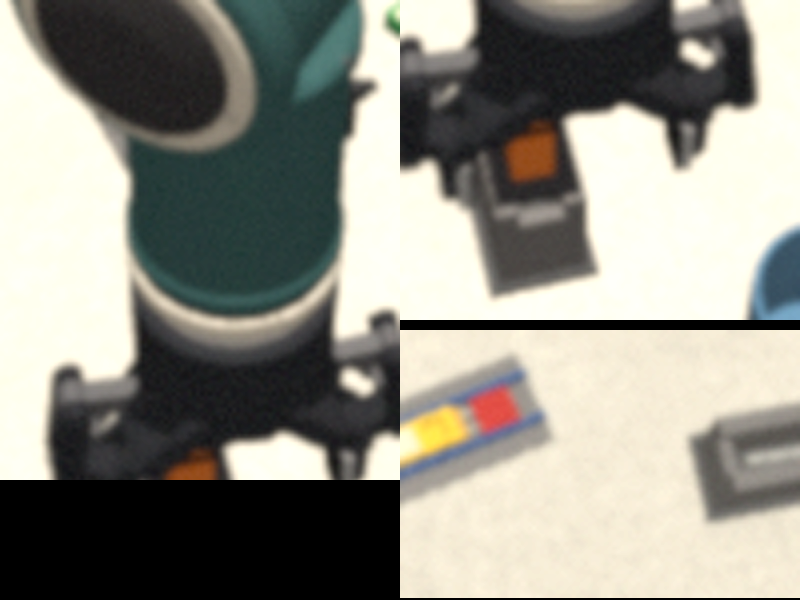

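The last picture shows the pick hanging in its rack, with the handle at about (530,155) and the foot in the trough. The pack lies flat in the tray against the contacts at about (440,425), and the gripper is clear of both. I'm handing it in.

```bash
python3 -c "
from workcell import *
print(finish_job())"
```

```text
the job is handed in; nothing more can be done
None
```

Job handed in at about 31 s: the pack was dragged out and held against the contacts for over a second at about 2.5 mm (estimated from the wrist force, not measured directly), then unhooked and left in the tray, and the pick is back in its rack.

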